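# Fetch the sanding block from behind the pigment jars

## Robot

A 7-joint arm with a two-finger parallel gripper is mounted at the origin on the work surface. World frame = base frame: x ahead of the robot, y to its left, z up, the work surface at z = 0. Lengths are in mm, angles in rad, forces in N, time in s.
With the tool pointing down it reaches from about 400 to 875 mm from the base axis. Payload 4.4 kg.
Tool frame: the origin (TCP) lies midway between the tips of the shut fingers; the grasp point (between the pads) lies 19 mm behind it (ctrl.pinch_z is the distance from the TCP to the grasp point, in mm); z points along the fingers, y is the line along which they close (so a half turn about z gives the same grasp; the last joint's range is limited). The gripper opens to 85 mm and grips with 20 to 120 N. Pads are 22 mm wide; open, the fingers measure 114 mm over their backs; the gripper's body (76 mm by 85 mm) begins 54 mm behind the grasp point. The pads swing forward as they close: fully open they stand 13 mm farther back than shut.
Start: joints at [-1.285, 0.628, 0.038, 1.517, -0.027, 0.996, -0.02], TCP at [223.959, 610.213, 231.313] pointing down, gripper open.
Joint ranges: [-3.06, 3.06], [-0.37, 2.12], [-1.25, 1.32], [0.18, 2.47], [-1.1, 4.24], [0.23, 1.98], [-2.94, 2.94]. Speed limits (rad/s): [2.57, 2.57, 3.14, 3.14, 3.14, 3.14, 3.14].

## Interface

Orientations are given as [roll, pitch, yaw] about the fixed x, y, z axes, in that order (R = Rz(yaw) Ry(pitch) Rx(roll)).
In Python, from cell import read_state, cams, order, ctrl gives the robot as it stands.
- The arm moves only by the tool move_arm, never from a script. Its argument "targets" is text: rows parted by semicolons, each of 7 numbers parted by spaces: the gripper's target within -1 to 1 (fully open at 1, half-way at 0, shut at -1), then the shift along the tool's x, y, z in cm, then the turn, a rotation vector about the tool's x, y, z in degrees. A call has 1 to 5 rows; each row shifts and turns the commanded pose from where the row before left it, along the tool's axes as they then stand; what a row does not reach is not made up. A row lasts 1/12 s, in which the tool goes at most 41.7 mm and 7.16 degrees, less where a joint would pass 70% of its speed; a pose out of reach is approached as far as the arm can. A call with a gripper value outside its range is refused whole. The fingers move at their own pace and stop on an object; the grip force is fixed at half the most. Time passes only in rows, so rows that do not move let the fingers close. It gives the time, the measured TCP pose, the force, the opening and the grip force at its end, in the units of the state.
- read_state(): the state, without advancing time (a new reading comes with each control period).
- cams.get_image(name): name is "side" or "top"; returns a dict with "color" (384x512x3 uint8, red, green, blue), "fovy" (degrees; the focal length in pixels is half the picture's height over the tangent of half this angle, whatever the lens; pixels are square), "cx", "cy" (the principal point, pixels), "k1" (the pictures are not rectified: a ray, as slopes to the right and down, at radius r is drawn at 1 + k1 r^2 times it, then the intrinsics apply), "rvec" (rotation vector, rad) and "tvec" (3), from world to camera coordinates, as OpenCV has them. Camera axes: x right, y down, z forward; pixel columns grow to the right and rows downward; lengths in mm; the calibration is good to about 2 mm. A picture is of the moment at which its call begins. There is no depth.
- order.finish_job(): hands the job in; it is judged then, once.
The state is a dict: "clock": time; "qpos": joint angles; "qd": joint speeds; "tau": joint torques, N m; "eef_pos": TCP position; "tool_rot": TCP orientation; "force": force on the tool from outside, world axes, zero at the start; "torque": the same for the moment, N m; "width": finger opening in mm; "gripper_force": force on a finger pad.
Only numpy, scipy, OpenCV 4.12 (cv2) and the standard library are available. Lean on these libraries where they do the work, as an engineer would, in place of code of your own. Each camera call takes 0.05 s, during which the arm holds its last target. There are 200 camera calls.

## Task

The sanding block lies on the dark board behind three pigment jars: first stand all three jars in the white tray, then lay the block flat in the middle of the grey mat, lengthwise along the mat, while the jars wait in the tray. Then put every jar back on the board, upright and centred on the coaster of its own colour. Keep the jars upright all the way and leave the lacquered egg alone.

Things in the scene. Friction and masses are not known exactly. Their poses are not given: they have to be found in the camera images.
- jar_red: pigment jar with a red screw cap and a red band round its white side, an upright cylinder 46 mm in diameter and 85 mm tall, 125 to 225 g. Origin: centre of its underside, z up. It starts upright on the coaster of its own colour; the block's near long side is about 13 mm behind it and the next jar's side 18 mm beside it, so it is best gripped by its upper half, above the block, with the fingers in front of it and behind it (along the board's x axis).
- jar_yellow: pigment jar with a yellow screw cap and a yellow band round its white side, an upright cylinder 46 mm in diameter and 85 mm tall, 125 to 225 g. Origin: centre of its underside, z up. It starts upright on the coaster of its own colour; the block's near long side is about 13 mm behind it and the next jar's side 18 mm beside it, so it is best gripped by its upper half, above the block, with the fingers in front of it and behind it (along the board's x axis).
- jar_blue: pigment jar with a blue screw cap and a blue band round its white side, an upright cylinder 46 mm in diameter and 85 mm tall, 125 to 225 g. Origin: centre of its underside, z up. It starts upright on the coaster of its own colour; the block's near long side is about 13 mm behind it and the next jar's side 18 mm beside it, so it is best gripped by its upper half, above the block, with the fingers in front of it and behind it (along the board's x axis).
- coaster_red: red disc 60 mm in diameter and 3 mm thick, fixed on the board: home of the red jar. Origin: centre of its underside, which lies 10 mm above the table (top at 13 mm). The three coasters stand in a row along the board's y axis, 64 mm apart, in any order.
- coaster_yellow: yellow disc 60 mm in diameter and 3 mm thick, fixed on the board: home of the yellow jar. Origin: centre of its underside, which lies 10 mm above the table (top at 13 mm). The three coasters stand in a row along the board's y axis, 64 mm apart, in any order.
- coaster_blue: blue disc 60 mm in diameter and 3 mm thick, fixed on the board: home of the blue jar. Origin: centre of its underside, which lies 10 mm above the table (top at 13 mm). The three coasters stand in a row along the board's y axis, 64 mm apart, in any order.
- block: sanding block, cork below and pale wood above: 50 mm (its x) by 110 mm (its y) by 30 mm high, 110 to 200 g. Origin: centre of its underside, z up. It starts on the board behind the jars, its long side along the row; it is gripped across its 50 mm width (its x), for which the jars leave no finger room until they are gone.
- board: dark wooden board, fixed, 170 mm (x) by 230 mm (y), top 10 mm above the table; a rim on its far (+x) edge, 85 to 91 mm from the centre, rises 22 mm above the table. Origin: centre of its underside. Its x axis points from the row of jars to the block: the coasters' centres lie at x = -38 mm, the block at about x = +22 mm.
- tray: low white tray, fixed and empty: the side area for the jars. Outside 236 mm (its x) by 100 mm (its y) by 12 mm high, walls and floor 5 mm thick, so the inner floor (226 by 90 mm) is 5 mm above the table. Origin: centre of its underside. It holds the three jars in a row along its x, say 70 mm apart.
- mat: grey rubber mat, fixed: 90 mm (its x) by 150 mm (its y), top 3 mm above the table. Origin: centre of its underside.
- egg: green lacquered egg on a small wooden stand (base 60 mm in diameter, 92 mm tall in all), loose, beyond the board: a bystander to leave alone. Origin: centre of its underside.
Mind the look-alikes: they are no part of the job. Of the things like the block, leave any that is turquoise; of the rest the larger one is meant. What is shaped like the jar_yellow but pink is not meant.

How it is judged (in metres and radians):
On the way, in this order (a step that is already met when the one before it is completed fails the run):
1. all three jars stand upright in the white tray, released (linear speed of each of jar_red, jar_yellow, jar_blue below 0.03 m/s and angular speed of each of jar_red, jar_yellow, jar_blue below 0.3 rad/s and contact force between the fingers and jar_red below 0.2 N and angle between each of jar_red, jar_yellow, jar_blue's own z axis and vertical below 0.1 rad and x of jar_red in the frame of tray between -0.095 and 0.095 m and y of jar_red in the frame of tray between -0.03 and 0.03 m and z of each of jar_red, jar_yellow, jar_blue in the frame of tray below 0.012 m and contact force between the fingers and jar_yellow below 0.2 N and x of jar_yellow in the frame of tray between -0.095 and 0.095 m and y of jar_yellow in the frame of tray between -0.03 and 0.03 m and contact force between the fingers and jar_blue below 0.2 N and x of jar_blue in the frame of tray between -0.095 and 0.095 m and y of jar_blue in the frame of tray between -0.03 and 0.03 m), for 0.2 s.
2. the block lies on the middle of the mat, lengthwise, released, with the jars still in the tray (all of step 1 and linear speed of block below 0.03 m/s and angular speed of block below 0.3 rad/s and contact force between the fingers and block below 0.2 N and horizontal distance between block and mat below 0.015 m and angle between the y axis of block and the y axis of mat, either way round below 0.2 rad and angle between block's own z axis and vertical below 0.1 rad and z of block in the frame of mat below 0.008 m), for 0.2 s.
At the end, for the whole second after the job is handed in: Each jar stands upright on the coaster of its own colour, within 12 mm of its centre; the block lies flat on the mat, within 15 mm of its centre and 0.2 rad (11 degrees) of its length; all released and at rest (linear speed of each of block, jar_red, jar_yellow, jar_blue below 0.03 m/s and angular speed of each of block, jar_red, jar_yellow, jar_blue below 0.3 rad/s and contact force between the fingers and block below 0.2 N and horizontal distance between block and mat below 0.015 m and angle between the y axis of block and the y axis of mat, either way round below 0.2 rad and angle between each of block, jar_red, jar_yellow, jar_blue's own z axis and vertical below 0.1 rad and z of block in the frame of mat below 0.008 m and contact force between the fingers and jar_red below 0.2 N and horizontal distance between jar_red and coaster_red below 0.012 m and z of jar_red in the frame of coaster_red below 0.008 m and contact force between the fingers and jar_yellow below 0.2 N and horizontal distance between jar_yellow and coaster_yellow below 0.012 m and z of jar_yellow in the frame of coaster_yellow below 0.008 m and contact force between the fingers and jar_blue below 0.2 N and horizontal distance between jar_blue and coaster_blue below 0.012 m and z of jar_blue in the frame of coaster_blue below 0.008 m); the robot touches nothing.
It fails at once if a jar is tipped over (more than 0.6 rad) (angle between any of jar_red, jar_yellow, jar_blue's own z axis and vertical above 0.6 rad).
It fails at once if the egg on its stand is shifted by more than 20 mm or tipped (distance of egg from where it was at the start of the episode above 0.02 m or angle between egg's own z axis and vertical above 0.4 rad).
It also fails if it takes over 144 s, if anything falls off the work surface, if the arm or the gripper's body presses on something with over 40 N, if the wrist force passes 120 N, or if a joint passes its speed limit or range.

## Working session

There is one attempt and no reset: what is moved stays moved. The work goes in short steps, Python scripts to look and compute and a tool call to move; the robot and the scene stay as the last step left them, time stands still between calls to the robot, and variables do not carry over. Pictures are saved under pics/ and viewed, at most 16 in all, crops included, and the job is handed in when it is done.

Besides the shell and the picture viewer there is one more tool, called after "Emit:" by a JSON object that holds its "method" and its "body", one argument or row to a line. move_arm: Moves the arm, as the interface text tells. Its arguments: {"type":"object","properties":{"targets":{"type":"string"}},"required":["targets"]}

```bash
mkdir -p pics; ls; python3 - <<'E'
from cell import read_state,cams,ctrl
import cv2
s=read_state();print(s,ctrl.pinch_z)
for n in("top","side"):
    i=cams.get_image(n);print({k:v for k,v in i.items() if k!="color"})
    cv2.imwrite(f"pics/{n}0.png",cv2.resize(i["color"][:,:,::-1],(800,600),interpolation=cv2.INTER_CUBIC))
E
```

```text
pics
{'clock': 0.0, 'qpos': array([-1.28481236,  0.6293421 ,  0.03842247,  1.51833734, -0.02701435,
        0.99626334, -0.02000015]), 'qd': array([-9.53635094e-05,  1.18224070e-03, -3.40668816e-04,  5.02644283e-04,
       -1.14202206e-03, -8.15683772e-04, -1.86573682e-03]), 'tau': array([-4.61470972e-04, -5.63397825e+01,  1.22626137e+00, -1.93452519e+01,
        1.11175634e-02,  1.05503705e-02, -5.57857632e-06]), 'eef_pos': array([223.72429473, 609.64993214, 230.40111773]), 'tool_rot': array([-3.13975966e+00, -3.46330613e-07,  2.78981718e+00]), 'force': array([ 0.24551756,  0.04721091, -0.4183274 ]), 'torque': array([-0.03805645, -0.02897276, -0.04282488]), 'gripper_force': 0.0, 'width': 85.46357767050758} 18.700000000000003
{'fovy': 48.16598969716931, 'cx': 250.98821750606123, 'cy': 183.07079260272874, 'k1': -0.08758725523978113, 'rvec': array([ 2.1807144 , -2.15828274,  0.15301021]), 'tvec': array([  62.66565194,  549.55740283, 1166.25451084])}
{'fovy': 49.29127264787336, 'cx': 255.7952442841176, 'cy': 195.48985192653444, 'k1': -0.0885428031300307, 'rvec': array([ 2.20617027, -0.80968052,  0.3688172 ]), 'tvec': array([-380.31950571,  320.45532112,  855.87461194])}
```

View pics/top0.png

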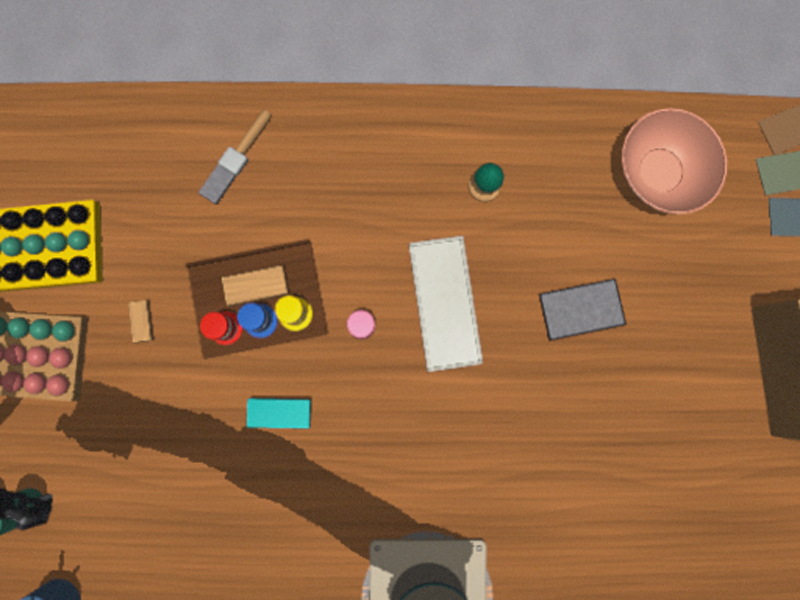

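View pics/side0.png

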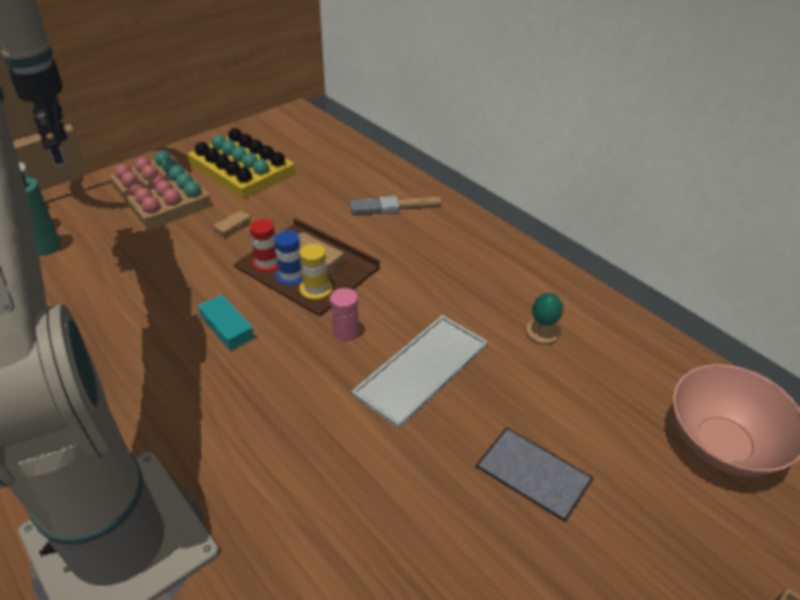

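Top view (800×600): block candidates are the wood block on the board at (254,284), a small wood one at (140,321) and a turquoise one at (278,413). I choose the one on the board. Jar candidates are red (216,325), blue (257,318), yellow (293,312), and pink (361,323), which is not meant. The egg is at (488,180), the tray near (446,304) and the mat near (583,309).

```bash
cat > h.py <<'E'
import numpy as np,cv2
from cell import read_state,cams
def K(i):
    f=192/np.tan(np.radians(i["fovy"]/2)); return np.array([[f,0,i["cx"]],[0,f,i["cy"]],[0,0,1.]]),np.array([i["k1"],0,0,0.])
def world(i,uv,z):
    k,d=K(i);p=cv2.undistortPoints(np.array(uv,float).reshape(-1,1,2),k,d)[:,0]
    R=cv2.Rodrigues(i["rvec"])[0];c=-R.T@i["tvec"];r=np.c_[p,np.ones(len(p))]@R
    return c+r*((z-c[2])/r[:,2])[:,None]
def pix(i,P):
    k,d=K(i);return cv2.projectPoints(np.array(P,float).reshape(-1,1,3),i["rvec"],i["tvec"],k,d)[0][:,0]
def crop(i,u0,v0,w,h,s,name):
    c=cv2.resize(i["color"][v0:v0+h,u0:u0+w,::-1],None,fx=s,fy=s,interpolation=cv2.INTER_CUBIC);cv2.imwrite("pics/"+name+".png",c)
E
python3 - <<'E'
from h import *
i=cams.get_image("top")
crop(i,115,145,100,92,6,"crop_board"); crop(i,255,145,155,100,5,"crop_tm")
hsv=cv2.cvtColor(i["color"],cv2.COLOR_RGB2HSV)
a=lambda u,v:(u/1.5625,v/1.5625)
print("board z10",world(i,[a(188,265),a(310,241),a(326,333),a(204,358)],10).round())
print("tray z12",world(i,[a(410,243),a(463,237),a(482,363),a(429,371)],12).round())
print("mat",world(i,[a(540,294),a(615,280),a(625,325),a(551,340)],3).round())
print("jars z98",world(i,[a(214,325),a(256,318),a(293,312)],98).round())
E
```

```text
board z10 [[586. 442.  10.]
 [633. 219.  10.]
 [465. 186.  10.]
 [417. 405.  10.]]
tray z12 [[631.  36.  12.]
 [644. -62.  12.]
 [414. -95.  12.]
 [399.   0.  12.]]
mat [[ 541. -205.    3.]
 [ 569. -347.    3.]
 [ 485. -364.    3.]
 [ 456. -224.    3.]]
jars z98 [[472. 368.  98.]
 [484. 298.  98.]
 [495. 236.  98.]]
```

View pics/crop_board.png

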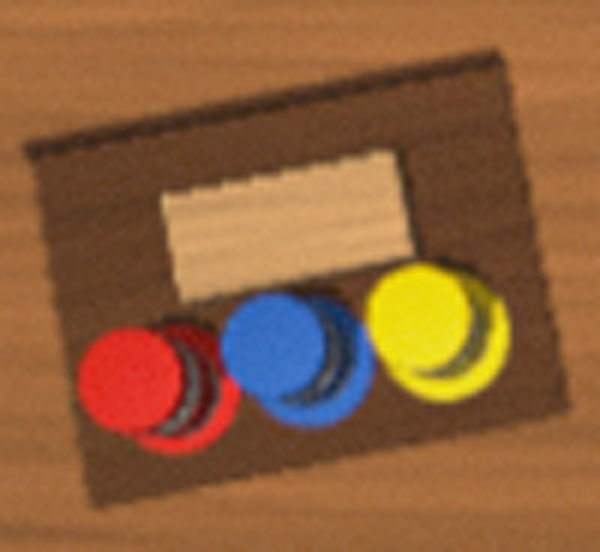

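View pics/crop_tm.png

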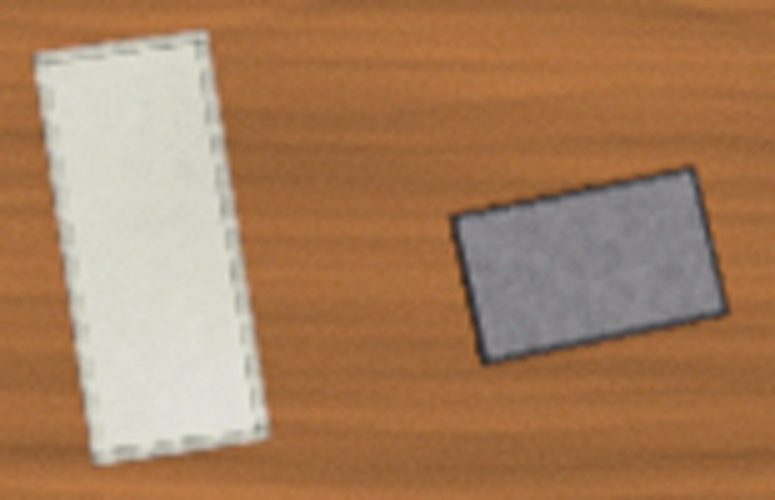

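The board crop (6×) shows cap centres at red (130,380), blue (273,345) and yellow (419,316). The block corners are (162,196), (393,150), (413,256) and (181,300). The tray and mat crop (5×) shows tray corners (36,54), (207,32), (268,437), (96,463) and mat corners (452,214), (693,168), (727,313), (484,363).

```bash
cat >> h.py <<'E'
def un(pts,u0,v0,s): return (np.array(pts,float)+.5)/s-.5+[u0,v0]
E
python3 - <<'E'
from h import *
i=cams.get_image("top")
B=lambda p,z:world(i,un(p,115,145,6),z)[:,:2]
T=lambda p,z:world(i,un(p,255,145,5),z)[:,:2]
def rep(n,c):
    print(n,"corners",c.round(0).tolist(),"ctr",c.mean(0).round(1),"sides",np.linalg.norm(np.roll(c,-1,0)-c,axis=1).round(0),"dirs",[round(float(np.degrees(np.arctan2(*(b-a)[::-1]))),1) for a,b in zip(c,np.roll(c,-1,0))])
rep("block",B([(162,196),(393,150),(413,256),(181,300)],40))
b=B([(98,505),(567,408)],10);r=B([(505,52),(26,148)],22);rep("board",np.r_[b,r])
rep("tray",T([(36,54),(207,32),(268,437),(96,463)],12))
rep("mat",T([(452,214),(693,168),(727,313),(484,363)],3))
print("caps",B([(130,380),(273,345),(419,316)],98).round(1))
# coaster lower-right edge circles approx center in crop: fit by eye
print("coast",B([(181,392),(314,364),(449,340)],13).round(1))
E
```

```text
block corners [[561.0, 372.0], [583.0, 266.0], [534.0, 255.0], [512.0, 362.0]] ctr [547.7 313.9] sides [109.  50. 109.  49.] dirs [-78.0, -167.8, 101.5, 12.5]
board corners [[418.0, 404.0], [466.0, 185.0], [634.0, 217.0], [585.0, 442.0]] ctr [525.9 312.2] sides [224. 170. 230. 171.] dirs [-77.6, 10.8, 102.1, -167.2]
tray corners [[631.0, 38.0], [646.0, -61.0], [414.0, -94.0], [399.0, 3.0]] ctr [522.7 -28.7] sides [ 99. 234.  98. 235.] dirs [-81.8, -171.7, 98.9, 8.6]
mat corners [[543.0, -203.0], [572.0, -346.0], [487.0, -364.0], [457.0, -221.0]] ctr [ 514.8 -283.5] sides [146.  86. 147.  87.] dirs [-78.7, -168.1, 101.7, 11.4]
caps [[471.9 369.7]
 [488.  307.5]
 [501.5 244. ]]
coast [[471.6 366.4]
 [485.5 304.1]
 [497.6 241. ]]
```

Emit:
{"method": "move_arm", "body": {
  "targets": "1 0 0 0 0 0 7.1; 1 0 0 0 0 0 7.1; 1 0 0 0 0 0 7.1; 1 0 0 0 0 0 7.1; 1 0 0 0 0 0 7.1"
}}

```text
clock: 0.62
eef_pos: [223.8, 610.1, 231.1]
tool_rot: [-3.141, 0.0, 2.164]
force: [-0.4, 0.1, -0.6]
width: 85.4
gripper_force: 0.0
```

Emit:
{"method": "move_arm", "body": {
  "targets": "1 0 0 0 0 0 7.1; 1 0 0 0 0 0 7.1; 1 0 0 0 0 0 7.1; 1 0 0 0 0 0 1.0; 1 0 0 0 0 0 0"
}}

```text
clock: 1.03
eef_pos: [223.7, 610.1, 231.0]
tool_rot: [-3.142, 0.001, 1.784]
force: [0.1, -0.2, 0.4]
width: 85.5
gripper_force: 0.0
```

Emit:
{"method": "move_arm", "body": {
  "targets": "1 -3.5 1.6 0.5 0 0 0; 1 -3.5 1.6 0.5 0 0 0; 1 -3.5 1.6 0.5 0 0 0; 1 -3.5 1.6 0.5 0 0 0; 1 -3.5 1.6 0.5 0 0 0"
}}

```text
clock: 1.45
eef_pos: [339.4, 454.3, 206.2]
tool_rot: [3.141, -0.0, 1.785]
force: [0.5, 1.0, -0.2]
width: 85.5
gripper_force: 0.0
```

Emit:
{"method": "move_arm", "body": {
  "targets": "1 -3.5 1.6 0.5 0 0 0; 1 -3.5 1.6 0.5 0 0 0; 1 -3.5 1.6 0.5 0 0 0; 1 -3.5 1.6 0.5 0 0 0; 1 -3.5 1.6 0.5 0 0 0"
}}

```text
clock: 1.87
eef_pos: [454.4, 299.8, 181.2]
tool_rot: [3.141, -0.0, 1.785]
force: [0.7, -0.4, 0.9]
width: 85.4
gripper_force: 0.0
```

Emit:
{"method": "move_arm", "body": {
  "targets": "1 -3.5 1.6 0.5 0 0 0; 1 -3.2 1.6 0.5 0 0 0; 1 0 0 0 0 0 0; 1 0 0 0 0 0 0; 1 0 0 0 0 0 0"
}}

```text
clock: 2.28
eef_pos: [498.4, 242.9, 171.2]
tool_rot: [-3.141, -0.001, 1.783]
force: [-0.2, 0.1, -0.7]
width: 85.2
gripper_force: 0.0
```

```bash
python3 - <<'E'
from h import *
print(read_state()["eef_pos"],read_state()["tool_rot"],read_state()["qpos"])
i=cams.get_image("side");crop(i,130,110,130,110,5,"s1")
E
```

```text
[498.44787375 242.86921207 171.22582606] [-3.14104773e+00 -9.06172427e-04  1.78270020e+00] [-0.67977486  0.58310934  0.26868895  1.85496417 -0.22181186  0.73282267
 -0.0758167 ]
```

View pics/s1.png

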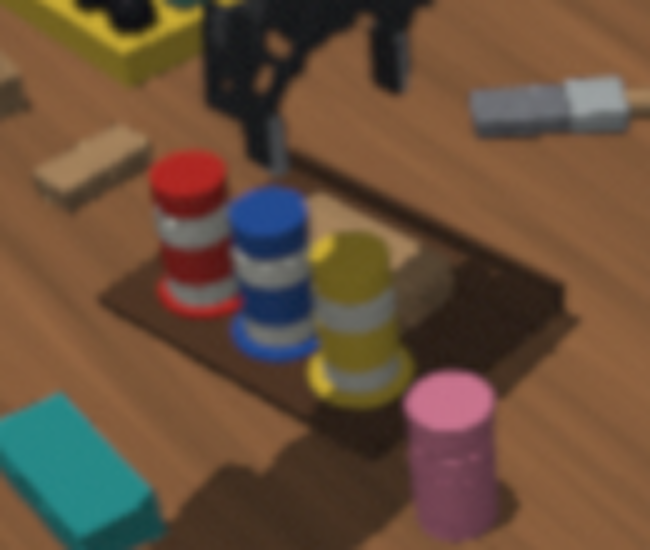

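The yellow cap is under the fingers' reach plane (crop 350,253), and the red (189,175) and blue (270,208) caps stand clear. The pink jar at (450,400) is well to the side. Next I cross-check the caps with the side camera.

```bash
python3 - <<'E'
from h import *
i=cams.get_image("side")
print(world(i,un([(189,175),(270,208),(350,255)],130,110,5),98).round(1))
E
```

```text
[[472.3 365.8  98. ]
 [491.1 308.2  98. ]
 [501.3 242.9  98. ]]
```

Emit:
{"method": "move_arm", "body": {
  "targets": "1 0 0.25 3.5 0 0 0; 1 0 0 3.5 0 0 0; 1 0 0 3 0 0 0; 1 0 0 1.4 0 0 0; 1 0 0 0 0 0 0"
}}

```text
clock: 2.8
eef_pos: [497.9, 243.7, 54.2]
tool_rot: [-3.135, 0.001, 1.785]
force: [-0.3, -0.8, 0.3]
width: 85.3
gripper_force: 0.0
```

Emit:
{"method": "move_arm", "body": {
  "targets": "-1 0 0 0 0 0 0; -1 0 0 0 0 0 0; -1 0 0 0 0 0 0; -1 0 0 0 0 0 0; -1 0 0 0 0 0 0"
}}

```text
clock: 3.22
eef_pos: [502.2, 243.9, 59.1]
tool_rot: [3.139, -0.001, 1.781]
force: [-0.5, 0.8, 7.2]
width: 44.4
gripper_force: 60.7
```

Emit:
{"method": "move_arm", "body": {
  "targets": "-1 0 0 0 0 0 0; -1 0 0 0 0 0 0; -1 0 0 0 0 0 0; -1 0 0 -0.5 0 0 0; -1 0 0 -0.5 0 0 0"
}}

```text
clock: 3.63
eef_pos: [501.0, 242.9, 67.9]
tool_rot: [-3.141, -0.0, 1.781]
force: [-0.2, 0.0, -2.4]
width: 45.0
gripper_force: 61.4
```

Emit:
{"method": "move_arm", "body": {
  "targets": "-1 0 0 -3 0 0 0; -1 0 0 -4 0 0 0; -1 0 0 -4 0 0 0; -1 -2.6 0.7 0 0 0 0; -1 -3.5 0.7 0 0 0 0"
}}

```text
clock: 4.05
eef_pos: [528.4, 190.7, 180.5]
tool_rot: [3.136, -0.004, 1.789]
force: [0.2, -0.7, -2.6]
width: 44.9
gripper_force: 62.3
```

Emit:
{"method": "move_arm", "body": {
  "targets": "-1 -4 0.7 0 0 0 0; -1 -4 0.7 0 0 0 0; -1 -4 0.7 0 0 0 0; -1 -4 0.7 0 0 0 0; -1 -3 0.5 0 0 0 0"
}}

```text
clock: 4.47
eef_pos: [600.2, 2.7, 178.0]
tool_rot: [3.141, 0.002, 1.778]
force: [1.4, 0.3, -1.1]
width: 44.8
gripper_force: 62.3
```

Emit:
{"method": "move_arm", "body": {
  "targets": "-1 -2 0.2 0 0 0 0; -1 -0.5 0 0 0 0 0; -1 0 0 2.5 0 0 0; -1 0 0 2.5 0 0 0; -1 0 0 0 0 0 0"
}}

```text
clock: 4.88
eef_pos: [602.7, -15.3, 123.4]
tool_rot: [-3.133, -0.003, 1.782]
force: [-0.8, 0.2, -2.6]
width: 44.8
gripper_force: 62.1
```

```bash
python3 - <<'E'
from h import *
print(read_state()["eef_pos"],read_state()["width"])
i=cams.get_image("side");crop(i,190,120,160,150,4,"s2")
E
```

```text
[602.73658719 -15.29326212 123.41224622] 44.8241790888397
```

View pics/s2.png

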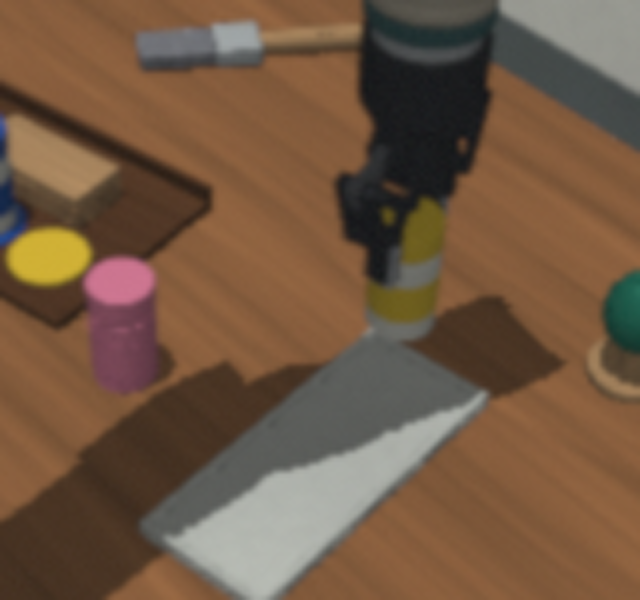

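The jar is held upright over the tray's far end, and the yellow coaster is free at crop (49,256).

Emit:
{"method": "move_arm", "body": {
  "targets": "-1 0 0 2.5 0 0 0; -1 0 0 2.5 0 0 0; -1 0 0 1.5 0 0 0; -1 0 0 0.5 0 0 0; -1 0 0 0.3 0 0 0"
}}

```text
clock: 5.35
eef_pos: [606.9, -16.1, 54.8]
tool_rot: [3.141, -0.0, 1.782]
force: [-0.2, -0.5, -0.7]
width: 44.7
gripper_force: 62.1
```

Emit:
{"method": "move_arm", "body": {
  "targets": "-1 0 0 0.2 0 0 0; -1 0 0 0.1 0 0 0; -1 0 0 0 0 0 0; -1 0 0 0 0 0 0; -1 0 0 0 0 0 0"
}}

```text
clock: 5.77
eef_pos: [607.2, -16.7, 52.1]
tool_rot: [3.14, 0.0, 1.781]
force: [0.2, 1.3, -1.7]
width: 44.8
gripper_force: 62.1
```

```bash
python3 - <<'E'
from h import *
i=cams.get_image("side");print(world(i,un([(49,256)],190,120,4),13))
i=cams.get_image("top");h=cv2.cvtColor(i["color"],cv2.COLOR_RGB2HSV)
m=cv2.inRange(h,(22,150,100),(35,255,255));m[:,:170]=0;m[:,215:]=0;m[:170]=0;m[230:]=0
v,u=np.nonzero(m);print(len(u),u.min(),u.max(),v.min(),v.max(),world(i,[(u.mean(),v.mean())],13))
print(read_state()["eef_pos"])
E
```

```text
[[500.97467854 242.39452455  13.        ]]
392 178 199 190 211 [[499.67477257 243.61829006  13.        ]]
[606.96097478 -16.72354599  51.76131205]
```

Emit:
{"method": "move_arm", "body": {
  "targets": "-1 0 0 0.1 0 0 0; -1 0 0 0.1 0 0 0; -1 0 0 0 0 0 0; -1 0 0 0 0 0 0; -1 0 0 0 0 0 0"
}}

```text
clock: 6.28
eef_pos: [607.1, -16.8, 51.0]
tool_rot: [3.141, -0.0, 1.781]
force: [-1.8, -1.0, 11.2]
width: 44.9
gripper_force: 63.7
```

Emit:
{"method": "move_arm", "body": {
  "targets": "-0.6 0 0 0 0 0 0; 0 0 0 0 0 0 0; 1 0 0 0 0 0 0; 1 0 0 0 0 0 0; 1 0 0 0 0 0 0"
}}

```text
clock: 6.7
eef_pos: [606.9, -16.8, 49.3]
tool_rot: [3.141, 0.0, 1.781]
force: [-0.1, -0.3, 0.2]
width: 79.0
gripper_force: 0.0
```

Emit:
{"method": "move_arm", "body": {
  "targets": "1 0 0 0 0 0 0; 1 0 0 -2 0 0 0; 1 0 0 -3 0 0 0; 1 0 0 -4 0 0 0; 1 0 0 -3 0 0 0"
}}

```text
clock: 7.12
eef_pos: [607.0, -16.9, 171.2]
tool_rot: [3.141, 0.0, 1.781]
force: [-0.2, 0.2, 1.1]
width: 85.2
gripper_force: 0.0
```

```bash
cat >> h.py <<'E'
def go(x,y,z=None):
    s=read_state();p=s["eef_pos"];a=s["tool_rot"][2];d=np.array([x,y])-p[:2]
    print("at",p.round(1),"dx %.2f dy %.2f cm"%((np.cos(a)*d[0]+np.sin(a)*d[1])/10,(np.sin(a)*d[0]-np.cos(a)*d[1])/10),"" if z is None else "dz %.2f"%((p[2]-z)/10))
E
python3 -c "
from h import *
i=cams.get_image('side');crop(i,210,140,130,110,5,'s3');go(487.5,306,57.5)"
```

```text
at [610.7 -17.3 177.1] dx 34.19 dy -5.32 cm dz 11.96
```

View pics/s3.png

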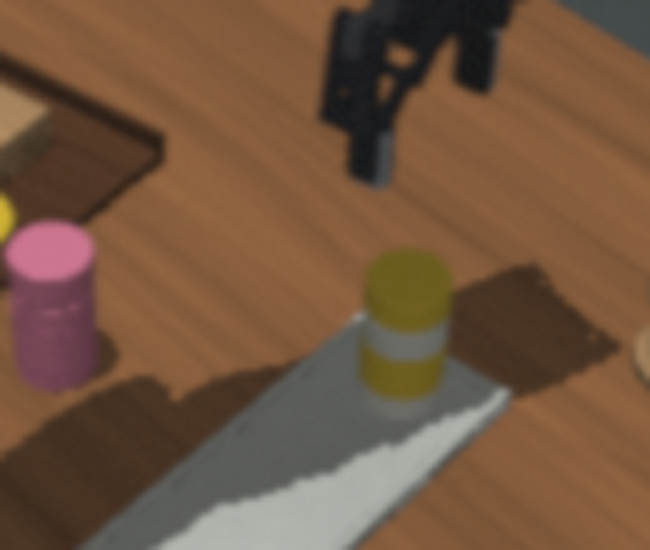

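Yellow stands upright in the tray at crop (405,330). On to blue.

Emit:
{"method": "move_arm", "body": {
  "targets": "1 3 -0.4 0 0 0 0; 1 4 -0.6 0 0 0 0; 1 4 -0.6 0 0 0 0; 1 4 -0.6 0 0 0 0; 1 4 -0.6 0 0 0 0"
}}

```text
clock: 7.58
eef_pos: [538.7, 164.7, 169.0]
tool_rot: [-3.141, -0.0, 1.78]
force: [0.9, 1.1, -0.1]
width: 85.0
gripper_force: 0.0
```

Emit:
{"method": "move_arm", "body": {
  "targets": "1 4 -0.6 0 0 0 0; 1 4 -0.6 0 0 0 0; 1 4 -0.6 0 0 0 0; 1 3.1 -0.3 0 0 0 0; 1 0 0 0 0 0 0"
}}

```text
clock: 8.0
eef_pos: [483.4, 315.8, 168.5]
tool_rot: [-3.14, -0.006, 1.793]
force: [0.1, 0.0, 0.8]
width: 85.5
gripper_force: 0.0
```

Emit:
{"method": "move_arm", "body": {
  "targets": "1 0 0 0 0 0 0; 1 0 0 0 0 0 0; 1 0 0 0 0 0 0; 1 0 0 0 0 0 0; 1 0 0 0 0 0 0"
}}

```text
clock: 8.42
eef_pos: [488.3, 305.0, 169.4]
tool_rot: [3.142, 0.0, 1.778]
force: [-0.3, -1.5, -0.0]
width: 85.1
gripper_force: 0.0
```

```bash
python3 -c "
from h import *
go(487.5,306,57.5)
i=cams.get_image('top');print(pix(i,[[487.5,306,98]]))"
```

```text
at [488.3 305.  169.4] dx 0.11 dy -0.06 cm dz 11.19
[[160.64694604 202.28369338]]
```

Emit:
{"method": "move_arm", "body": {
  "targets": "1 0 0 3.5 0 0 0; 1 0 0 3.5 0 0 0; 1 0 0 3 0 0 0; 1 0 0 1.2 0 0 0; 1 0 0 0 0 0 0"
}}

```text
clock: 8.88
eef_pos: [486.0, 304.9, 54.7]
tool_rot: [-3.136, 0.002, 1.78]
force: [0.3, -0.2, -0.1]
width: 85.3
gripper_force: 0.0
```

Emit:
{"method": "move_arm", "body": {
  "targets": "1 0 0 0 0 0 0; 1 0 0 0 0 0 0; -1 0 0 0 0 0 0; -1 0 0 0 0 0 0; -1 0 0 0 0 0 0"
}}

```text
clock: 9.3
eef_pos: [488.2, 307.0, 58.5]
tool_rot: [3.14, -0.001, 1.781]
force: [-0.2, -0.5, -0.1]
width: 51.6
gripper_force: 0.0
```

Emit:
{"method": "move_arm", "body": {
  "targets": "-1 0 0 0 0 0 0; -1 0 0 0 0 0 0; -1 0 0 0 0 0 0; -1 0 0 0 0 0 0; -1 0 0 0 0 0 0"
}}

```text
clock: 9.72
eef_pos: [488.3, 307.1, 58.5]
tool_rot: [3.14, -0.001, 1.781]
force: [-0.4, -0.7, 5.5]
width: 45.1
gripper_force: 60.2
```

Emit:
{"method": "move_arm", "body": {
  "targets": "-1 0 0 -2 0 0 0; -1 0 0 -3 0 0 0; -1 0 0 -3.5 0 0 0; -1 0 0 -3 0 0 0; -1 -2 -0.2 0 0 0 0"
}}

```text
clock: 10.13
eef_pos: [492.4, 292.9, 178.1]
tool_rot: [3.131, -0.007, 1.787]
force: [1.0, 1.1, -0.8]
width: 45.0
gripper_force: 61.7
```

Emit:
{"method": "move_arm", "body": {
  "targets": "-1 -3.5 -0.4 0 0 0 0; -1 -4 -0.45 0 0 0 0; -1 -4 -0.45 0 0 0 0; -1 -4 -0.45 0 0 0 0; -1 -4 -0.45 0 0 0 0"
}}

```text
clock: 10.55
eef_pos: [508.6, 89.6, 172.6]
tool_rot: [3.142, -0.0, 1.782]
force: [0.5, -0.1, -1.8]
width: 44.8
gripper_force: 61.7
```

Emit:
{"method": "move_arm", "body": {
  "targets": "-1 -4 -0.45 0 0 0 0; -1 -3.5 -0.4 0 0 0 0; -1 -2.5 -0.3 0 0 0 0; -1 -1.5 -0.1 0 0 0 0; -1 -0.56 0 0 0 0 0"
}}

```text
clock: 10.97
eef_pos: [521.8, -33.1, 172.6]
tool_rot: [3.141, 0.002, 1.776]
force: [0.1, -0.2, -1.8]
width: 45.2
gripper_force: 61.7
```

Emit:
{"method": "move_arm", "body": {
  "targets": "-1 0 0 0 0 0 0; -1 0 0 0 0 0 0; -1 0 0 2 0 0 0; -1 0 0 2 0 0 0; -1 0 0 0 0 0 0"
}}

```text
clock: 11.38
eef_pos: [519.5, -26.5, 129.6]
tool_rot: [-3.136, -0.003, 1.784]
force: [-1.1, 1.0, -0.9]
width: 44.9
gripper_force: 61.6
```

```bash
python3 -c "
from h import *
go(522.7,-28.7,51)
i=cams.get_image('side');crop(i,190,120,160,150,4,'s4')"
```

```text
at [519.5 -26.5 129.6] dx -0.28 dy 0.27 cm dz 7.86
```

View pics/s4.png

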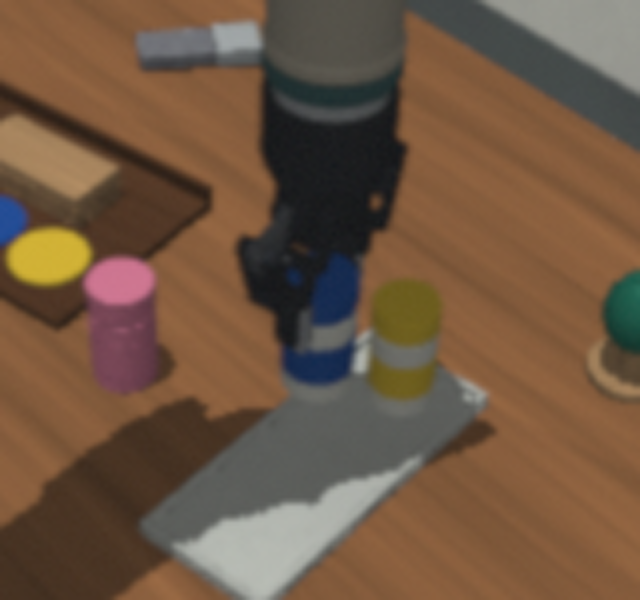

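Blue is carried upright to the tray centre, clear of yellow at crop (405,345). Lowering.

Emit:
{"method": "move_arm", "body": {
  "targets": "-1 0 0 2.5 0 0 0; -1 0 0 2.5 0 0 0; -1 0 0 1.8 0 0 0; -1 0 0 0.8 0 0 0; -1 0 0 0.3 0 0 0"
}}

```text
clock: 11.85
eef_pos: [521.7, -28.3, 52.9]
tool_rot: [-3.14, -0.001, 1.782]
force: [0.8, -0.4, -0.0]
width: 45.0
gripper_force: 61.7
```

Emit:
{"method": "move_arm", "body": {
  "targets": "-1 0 0 0.1 0 0 0; -1 0 0 0.1 0 0 0; -1 0 0 0 0 0 0; -1 0 0 0 0 0 0; -1 0 0 0 0 0 0"
}}

```text
clock: 12.27
eef_pos: [522.4, -29.3, 52.0]
tool_rot: [3.14, 0.0, 1.781]
force: [-0.0, -0.1, -2.1]
width: 44.9
gripper_force: 61.7
```

Not in contact yet, so lower 2 mm more and then release.

Emit:
{"method": "move_arm", "body": {
  "targets": "-1 0 0 0.1 0 0 0; -1 0 0 0.1 0 0 0; -1 0 0 0 0 0 0; -1 0 0 0 0 0 0; -1 0 0 0 0 0 0"
}}

```text
clock: 12.68
eef_pos: [522.4, -29.3, 50.4]
tool_rot: [3.14, -0.0, 1.781]
force: [-1.8, 0.3, 9.0]
width: 45.2
gripper_force: 62.6
```

Emit:
{"method": "move_arm", "body": {
  "targets": "-0.6 0 0 0 0 0 0; 0 0 0 0 0 0 0; 1 0 0 0 0 0 0; 1 0 0 0 0 0 0; 1 0 0 0 0 0 0"
}}

```text
clock: 13.1
eef_pos: [522.0, -29.3, 49.3]
tool_rot: [3.141, 0.0, 1.781]
force: [0.5, 0.1, -0.1]
width: 79.2
gripper_force: 0.0
```

Emit:
{"method": "move_arm", "body": {
  "targets": "1 0 0 0 0 0 0; 1 0 0 -2 0 0 0; 1 0 0 -3 0 0 0; 1 0 0 -4 0 0 0; 1 0 0 -3 0 0 0"
}}

```text
clock: 13.52
eef_pos: [522.0, -29.5, 171.2]
tool_rot: [3.141, 0.0, 1.781]
force: [1.4, 0.1, 0.4]
width: 85.4
gripper_force: 0.0
```

Emit:
{"method": "move_arm", "body": {
  "targets": "1 3 0.3 0 0 0 0; 1 4 0.35 0 0 0 0; 1 4 0.35 0 0 0 0; 1 4 0.35 0 0 0 0; 1 4 0.35 0 0 0 0"
}}

```text
clock: 13.93
eef_pos: [498.3, 161.8, 169.3]
tool_rot: [-3.142, -0.0, 1.78]
force: [-0.3, 0.1, -0.9]
width: 85.3
gripper_force: 0.0
```

Emit:
{"method": "move_arm", "body": {
  "targets": "1 4 0.35 0 0 0 0; 1 4 0.35 0 0 0 0; 1 4 0.35 0 0 0 0; 1 4 0.35 0 0 0 0; 1 3 0.25 0 0 0 0"
}}

```text
clock: 14.35
eef_pos: [473.9, 353.6, 169.0]
tool_rot: [-3.141, -0.002, 1.784]
force: [0.2, -0.2, 0.3]
width: 85.6
gripper_force: 0.0
```

Emit:
{"method": "move_arm", "body": {
  "targets": "1 1.87 0.15 0 0 0 0; 1 0 0 0 0 0 0; 1 0 0 0 0 0 0; 1 0 0 0 0 0 0; 1 0 0 0 0 0 0"
}}

```text
clock: 14.77
eef_pos: [473.6, 365.9, 169.3]
tool_rot: [-3.141, 0.001, 1.778]
force: [-0.1, -0.0, 0.2]
width: 85.3
gripper_force: 0.0
```

```bash
python3 -c "
from h import *
go(473,367.8,57.5)
i=cams.get_image('side');crop(i,130,110,140,120,5,'s5')"
```

```text
at [473.6 365.9 169.3] dx 0.20 dy -0.02 cm dz 11.18
```

View pics/s5.png

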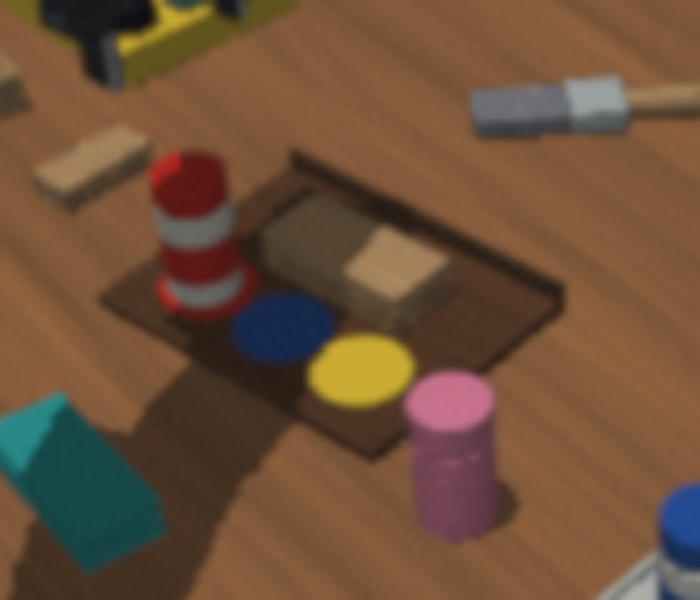

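The blue coaster at (284,328) and the yellow one at (361,370) are free, and red stands at (197,235). Gripping red.

Emit:
{"method": "move_arm", "body": {
  "targets": "1 0 0 3.5 0 0 0; 1 0 0 3.5 0 0 0; 1 0 0 3 0 0 0; 1 0 0 1.2 0 0 0; 1 0 0 0 0 0 0"
}}

```text
clock: 15.23
eef_pos: [471.6, 365.6, 54.7]
tool_rot: [-3.136, 0.003, 1.779]
force: [-0.1, 0.1, -0.3]
width: 85.3
gripper_force: 0.0
```

Emit:
{"method": "move_arm", "body": {
  "targets": "1 0 0 0 0 0 0; 1 0 0 0 0 0 0; -1 0 0 0 0 0 0; -1 0 0 0 0 0 0; -1 0 0 0 0 0 0"
}}

```text
clock: 15.65
eef_pos: [473.6, 368.5, 58.6]
tool_rot: [3.14, -0.001, 1.781]
force: [-0.3, 0.9, -0.0]
width: 51.5
gripper_force: 0.0
```

Emit:
{"method": "move_arm", "body": {
  "targets": "-1 0 0 0 0 0 0; -1 0 0 0 0 0 0; -1 0 0 0 0 0 0; -1 0 0 0 0 0 0; -1 0 0 0 0 0 0"
}}

```text
clock: 16.07
eef_pos: [473.5, 368.4, 58.6]
tool_rot: [3.14, -0.001, 1.781]
force: [-0.9, -0.2, 5.3]
width: 45.0
gripper_force: 60.5
```

```bash
python3 - <<'E'
from h import *
go(438.6,-41.2)
i=cams.get_image("side");print(world(i,un([(284,328),(361,370)],130,110,5),13).round(1))
i=cams.get_image("top");h=cv2.cvtColor(i["color"],cv2.COLOR_RGB2HSV)
m=cv2.inRange(h,(100,150,60),(125,255,255));m[:,:140]=0;m[:,200:]=0;m[:170]=0;m[230:]=0
v,u=np.nonzero(m);print(len(u),u.min(),u.max(),v.min(),v.max(),world(i,[(u.mean(),v.mean())],13))
E
```

```text
at [473.5 368.4  58.6] dx -39.33 dy -11.96 cm 
[[487.5 303.4  13. ]
 [500.9 242.6  13. ]]
319 156 176 195 215 [[486.24764412 305.96623328  13.        ]]
```

Emit:
{"method": "move_arm", "body": {
  "targets": "-1 0 0 -2 0 0 0; -1 0 0 -3 0 0 0; -1 0 0 -3.5 0 0 0; -1 0 0 -3 0 0 0; -1 -2.5 -0.8 0 0 0 0"
}}

```text
clock: 16.58
eef_pos: [473.5, 349.9, 178.4]
tool_rot: [3.129, -0.009, 1.788]
force: [1.6, 1.5, -2.4]
width: 44.4
gripper_force: 61.9
```

Emit:
{"method": "move_arm", "body": {
  "targets": "-1 -3.9 -1.15 0 0 0 0; -1 -3.9 -1.15 0 0 0 0; -1 -3.9 -1.15 0 0 0 0; -1 -3.9 -1.15 0 0 0 0; -1 -3.9 -1.15 0 0 0 0"
}}

```text
clock: 17.0
eef_pos: [454.2, 137.4, 172.6]
tool_rot: [3.141, -0.0, 1.782]
force: [0.5, 0.3, -2.6]
width: 45.0
gripper_force: 61.9
```

Emit:
{"method": "move_arm", "body": {
  "targets": "-1 -3.9 -1.15 0 0 0 0; -1 -3.9 -1.15 0 0 0 0; -1 -3.9 -1.15 0 0 0 0; -1 -3 -1 0 0 0 0; -1 -1.8 -0.6 0 0 0 0"
}}

```text
clock: 17.42
eef_pos: [438.9, -37.0, 172.7]
tool_rot: [-3.141, 0.001, 1.776]
force: [0.1, 0.3, -1.9]
width: 44.6
gripper_force: 61.9
```

Emit:
{"method": "move_arm", "body": {
  "targets": "-1 -0.83 -0.36 0 0 0 0; -1 0 0 0 0 0 0; -1 0 0 0 0 0 0; -1 0 0 2 0 0 0; -1 0 0 2 0 0 0"
}}

```text
clock: 17.83
eef_pos: [439.7, -39.2, 132.6]
tool_rot: [3.138, -0.0, 1.785]
force: [-0.5, -0.3, -2.0]
width: 44.8
gripper_force: 61.9
```

Emit:
{"method": "move_arm", "body": {
  "targets": "-1 0 0 2.5 0 0 0; -1 0 0 1.5 0 0 0; -1 0 0 0 0 0 0; -1 0 0 0 0 0 0; -1 0 0 0 0 0 0"
}}

```text
clock: 18.25
eef_pos: [438.8, -40.6, 92.9]
tool_rot: [3.141, -0.0, 1.783]
force: [-0.5, -0.1, -1.9]
width: 44.9
gripper_force: 61.9
```

```bash
python3 -c "
from h import *
go(438.6,-41.2,51.5)"
```

```text
at [438.8 -40.6  92.9] dx -0.06 dy -0.03 cm dz 4.14
```

Emit:
{"method": "move_arm", "body": {
  "targets": "-1 0 0 2 0 0 0; -1 0 0 1.3 0 0 0; -1 0 0 0.7 0 0 0; -1 0 0 0.1 0 0 0; -1 0 0 0.1 0 0 0"
}}

```text
clock: 18.67
eef_pos: [438.6, -41.5, 50.8]
tool_rot: [3.141, 0.0, 1.781]
force: [0.2, -0.2, -1.5]
width: 45.1
gripper_force: 61.9
```

Emit:
{"method": "move_arm", "body": {
  "targets": "-1 0 0 0.05 0 0 0; -1 0 0 0 0 0 0; -1 0 0 0 0 0 0; -1 0 0 0 0 0 0; -1 0 0 0 0 0 0"
}}

```text
clock: 19.08
eef_pos: [438.7, -41.6, 50.5]
tool_rot: [3.14, 0.0, 1.781]
force: [-0.6, 0.4, 7.0]
width: 44.6
gripper_force: 62.3
```

Emit:
{"method": "move_arm", "body": {
  "targets": "-0.6 0 0 0 0 0 0; 0 0 0 0 0 0 0; 1 0 0 0 0 0 0; 1 0 0 0 0 0 0; 1 0 0 0 0 0 0"
}}

```text
clock: 19.5
eef_pos: [438.1, -41.7, 49.8]
tool_rot: [3.142, 0.0, 1.781]
force: [-1.1, 0.8, -0.4]
width: 79.1
gripper_force: 0.0
```

Emit:
{"method": "move_arm", "body": {
  "targets": "1 0 0 0 0 0 0; 1 0 0 -2 0 0 0; 1 0 0 -3 0 0 0; 1 0 0 -4 0 0 0; 1 0 0 -3 0 0 0"
}}

```text
clock: 19.92
eef_pos: [437.8, -41.9, 171.6]
tool_rot: [-3.141, 0.0, 1.78]
force: [0.8, 0.7, -0.6]
width: 84.9
gripper_force: 0.0
```

Emit:
{"method": "move_arm", "body": {
  "targets": "0.7 2.78 1.54 0 0 0 0; 0.7 3.3 1.84 0 0 0 0; 0.7 3.3 1.84 0 0 0 0; 0.7 3.3 1.84 0 0 0 0; 0.7 3.3 1.84 0 0 0 0"
}}

```text
clock: 20.33
eef_pos: [491.8, 135.0, 169.9]
tool_rot: [-3.141, -0.0, 1.781]
force: [0.3, 0.2, -0.3]
width: 72.7
gripper_force: 0.0
```

Emit:
{"method": "move_arm", "body": {
  "targets": "0.7 3.3 1.84 0 0 0 0; 0.7 3.3 1.84 0 0 0 0; 0.7 3.3 1.84 0 0 0 0; 0.7 3.3 1.84 0 0 0 0; 0.7 3.3 1.84 0 0 0 0"
}}

```text
clock: 20.75
eef_pos: [547.1, 315.6, 169.5]
tool_rot: [-3.141, 0.0, 1.781]
force: [1.4, -0.1, -1.1]
width: 72.2
gripper_force: 0.0
```

Emit:
{"method": "move_arm", "body": {
  "targets": "0.7 0 0 0 0 0 0; 0.7 0 0 3 0 0 0; 0.7 0 0 3 0 0 0; 0.7 0 0 2 0 0 0; 0.7 0 0 0 0 0 0"
}}

```text
clock: 21.17
eef_pos: [543.7, 312.0, 85.1]
tool_rot: [-3.133, 0.003, 1.781]
force: [0.2, -0.0, -0.4]
width: 72.8
gripper_force: 0.0
```

Emit:
{"method": "move_arm", "body": {
  "targets": "0.7 0 0 0 0 0 0; 0.7 0 0 0 0 0 0; 0.7 0 0 0 0 0 0; 0.7 0 0 0 0 0 0; 0.7 0 0 0 0 0 0"
}}

```text
clock: 21.58
eef_pos: [548.0, 314.1, 91.1]
tool_rot: [3.14, -0.001, 1.781]
force: [-0.8, -0.0, -0.2]
width: 72.4
gripper_force: 0.0
```

```bash
python3 -c "
from h import *
go(547.7,313.9,16);print(read_state()['width'])
i=cams.get_image('side');crop(i,110,100,230,180,3.4,'s6')
i=cams.get_image('top');crop(i,115,145,200,92,4,'t6')"
```

```text
at [548.  314.1  91.1] dx -0.02 dy -0.04 cm dz 7.51
72.3835662686899
```

View pics/s6.png

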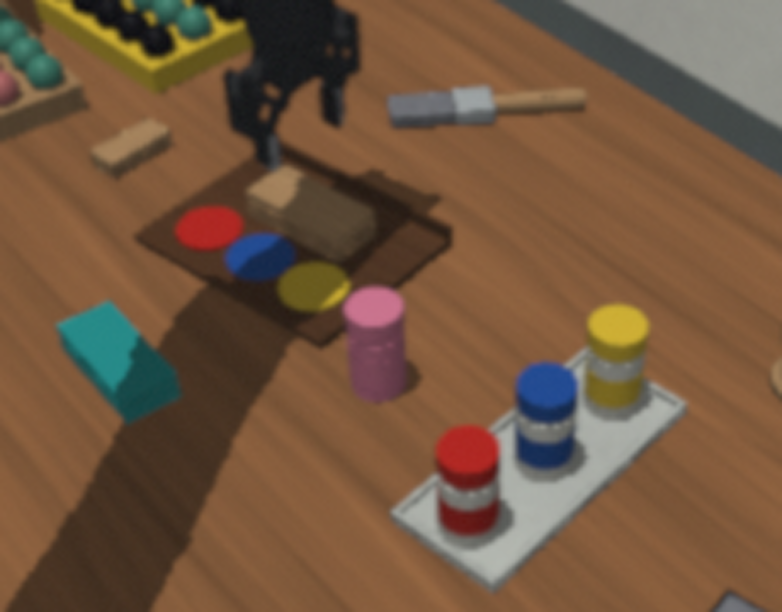

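All three jars stand in the tray and the block is free under the gripper. Lowering and gripping.

Emit:
{"method": "move_arm", "body": {
  "targets": "0.7 0 0 2.5 0 0 0; 0.7 0 0 2 0 0 0; 0.7 0 0 1.5 0 0 0; 0.7 0 0 1 0 0 0; 0.7 0 0 0.4 0 0 0"
}}

```text
clock: 22.1
eef_pos: [546.5, 313.4, 14.4]
tool_rot: [-3.14, 0.001, 1.781]
force: [0.1, 0.2, -0.5]
width: 72.5
gripper_force: 0.0
```

Emit:
{"method": "move_arm", "body": {
  "targets": "0.7 0 0 0.1 0 0 0; 0.7 0 0 0 0 0 0; 0.7 0 0 0 0 0 0; -1 0 0 0 0 0 0; -1 0 0 0 0 0 0"
}}

```text
clock: 22.52
eef_pos: [548.0, 314.1, 15.7]
tool_rot: [3.14, -0.0, 1.781]
force: [0.7, -1.0, 7.6]
width: 49.8
gripper_force: 6.3
```

Emit:
{"method": "move_arm", "body": {
  "targets": "-1 0 0 0 0 0 0; -1 0 0 0 0 0 0; -1 0 0 0 0 0 0; -1 0 0 0 0 0 0; -1 0 0 0 0 0 0"
}}

```text
clock: 22.93
eef_pos: [548.2, 314.2, 16.0]
tool_rot: [3.14, -0.001, 1.781]
force: [-0.7, 0.2, 5.3]
width: 48.9
gripper_force: 63.8
```

```bash
python3 -c "
from h import *
go(514.8,-283.5)"
```

```text
at [548.2 314.2  16. ] dx -57.76 dy -15.74 cm
```

Emit:
{"method": "move_arm", "body": {
  "targets": "-1 0 0 -2 0 0 0; -1 0 0 -3.5 0 0 0; -1 0 0 -4 0 0 0; -1 0 0 -4 0 0 0; -1 -2 -0.55 0 0 0 0"
}}

```text
clock: 23.35
eef_pos: [550.3, 300.2, 157.5]
tool_rot: [3.127, -0.008, 1.787]
force: [1.6, 0.7, -1.0]
width: 48.7
gripper_force: 63.1
```

Emit:
{"method": "move_arm", "body": {
  "targets": "-1 -3.9 -1.06 0 0 0 0; -1 -3.9 -1.06 0 0 0 0; -1 -3.9 -1.06 0 0 0 0; -1 -3.9 -1.06 0 0 0 0; -1 -3.9 -1.06 0 0 0 0"
}}

```text
clock: 23.77
eef_pos: [534.2, 89.6, 149.9]
tool_rot: [-3.141, -0.0, 1.782]
force: [1.5, 0.1, -2.3]
width: 48.9
gripper_force: 63.0
```

Emit:
{"method": "move_arm", "body": {
  "targets": "-1 -3.9 -1.06 0 0 0 0; -1 -3.9 -1.06 0 0 0 0; -1 -3.9 -1.06 0 0 0 0; -1 -3.9 -1.06 0 0 0 0; -1 -3.9 -1.06 0 0 0 0"
}}

```text
clock: 24.18
eef_pos: [523.1, -112.2, 149.8]
tool_rot: [-3.141, -0.0, 1.781]
force: [1.4, -0.1, -1.3]
width: 48.6
gripper_force: 63.0
```

Emit:
{"method": "move_arm", "body": {
  "targets": "-1 -3.9 -1.06 0 0 0 0; -1 -3.9 -1.06 0 0 0 0; -1 -3.9 -1.06 0 0 0 0; -1 -2.5 -0.7 0 0 0 0; -1 -1.6 -0.45 0 0 0 0"
}}

```text
clock: 24.6
eef_pos: [512.9, -279.0, 149.9]
tool_rot: [-3.141, 0.002, 1.776]
force: [-0.1, 0.1, -0.6]
width: 48.8
gripper_force: 63.0
```

Emit:
{"method": "move_arm", "body": {
  "targets": "-1 -0.96 -0.26 0 0 0 0; -1 0 0 2 0 0 0; -1 0 0 3 0 0 0; -1 0 0 2 0 0 0; -1 0 0 0 0 0 0"
}}

```text
clock: 25.02
eef_pos: [511.3, -280.9, 75.9]
tool_rot: [-3.136, -0.006, 1.782]
force: [0.1, 0.3, -1.8]
width: 48.9
gripper_force: 62.9
```

Emit:
{"method": "move_arm", "body": {
  "targets": "-1 0 0 0 0 0 0; -1 0 0 0 0 0 0; -1 0 0 0 0 0 0; -1 0 0 0 0 0 0; -1 0 0 0 0 0 0"
}}

```text
clock: 25.43
eef_pos: [514.6, -284.2, 81.0]
tool_rot: [3.14, 0.001, 1.781]
force: [-1.1, -0.3, -1.5]
width: 48.7
gripper_force: 62.9
```

```bash
python3 -c "
from h import *
go(514.8,-283.5,9);print(read_state()['width'])
i=cams.get_image('side');crop(i,220,190,190,160,4,'s7')"
```

```text
at [ 514.6 -284.2   81. ] dx 0.06 dy 0.03 cm dz 7.20
48.731510909202996
```

View pics/s7.png

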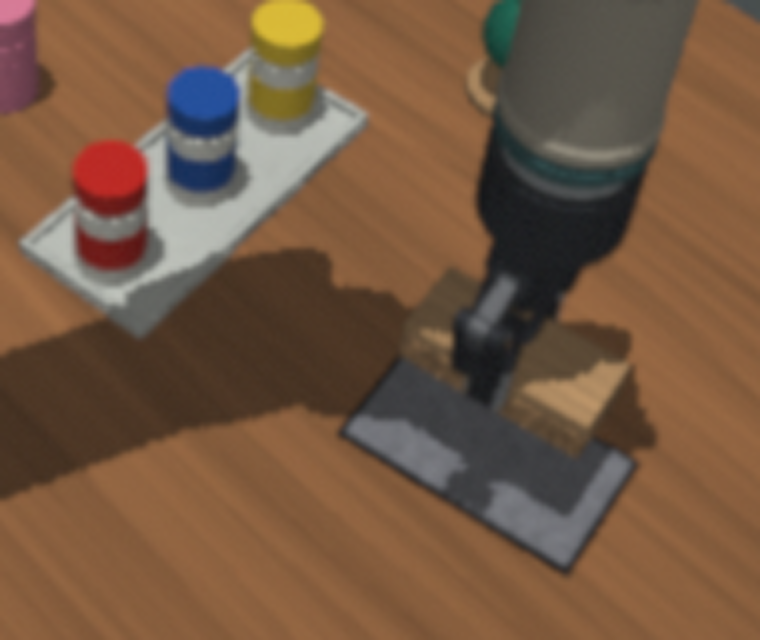

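The block is held level above the mat and the jars stand unaffected. Mat corners are at crop (340,432), (568,572) and (636,463).

```bash
python3 -c "
from h import *
i=cams.get_image('side')
c=world(i,un([(340,432),(568,572),(636,463)],220,190,4),3);print(c.round(1),(c[0]+c[2])/2)"
```

```text
[[ 458.3 -221.8    3. ]
 [ 488.7 -365.2    3. ]
 [ 571.8 -347.     3. ]] [ 515.04650053 -284.41087233    3.        ]
```

Emit:
{"method": "move_arm", "body": {
  "targets": "-1 0 0 2 0 0 0; -1 0 0 2 0 0 0; -1 0 0 1.3 0 0 0; -1 0 0 0.7 0 0 0; -1 0 0 0.4 0 0 0"
}}

```text
clock: 25.95
eef_pos: [513.4, -283.7, 14.8]
tool_rot: [-3.14, -0.001, 1.781]
force: [-1.0, -0.5, -1.1]
width: 48.5
gripper_force: 63.0
```

Emit:
{"method": "move_arm", "body": {
  "targets": "-1 0 0 0.2 0 0 0; -1 0 0 0.2 0 0 0; -1 0 0 0 0 0 0; -1 0 0 0 0 0 0; -1 0 0 0 0 0 0"
}}

```text
clock: 26.37
eef_pos: [514.3, -284.2, 12.4]
tool_rot: [3.141, 0.001, 1.781]
force: [0.8, 0.3, -1.5]
width: 48.9
gripper_force: 63.0
```

Emit:
{"method": "move_arm", "body": {
  "targets": "-1 0 0 0.1 0 0 0; -1 0 0 0.1 0 0 0; -1 0 0 0.1 0 0 0; -1 0 0 0 0 0 0; -1 0 0 0 0 0 0"
}}

```text
clock: 26.78
eef_pos: [514.0, -284.0, 9.0]
tool_rot: [3.141, 0.0, 1.781]
force: [-0.7, 0.4, 1.6]
width: 49.0
gripper_force: 63.2
```

Emit:
{"method": "move_arm", "body": {
  "targets": "-0.6 0 0 0 0 0 0; 0.3 0 0 0 0 0 0; 0.7 0 0 0 0 0 0; 0.7 0 0 0 0 0 0; 0.7 0 0 0 0 0 0"
}}

```text
clock: 27.2
eef_pos: [513.9, -284.0, 8.7]
tool_rot: [-3.142, -0.0, 1.781]
force: [-0.1, -0.4, -0.0]
width: 72.7
gripper_force: 0.0
```

Emit:
{"method": "move_arm", "body": {
  "targets": "0.7 0 0 0 0 0 0; 0.7 0 0 -2 0 0 0; 0.7 0 0 -3 0 0 0; 1 0 0 -4 0 0 0; 1 0 0 -4 0 0 0"
}}

```text
clock: 27.62
eef_pos: [513.0, -283.6, 139.5]
tool_rot: [-3.14, -0.002, 1.781]
force: [0.5, -1.1, -0.4]
width: 85.5
gripper_force: 0.0
```

Emit:
{"method": "move_arm", "body": {
  "targets": "1 0 0 -3 0 0 0; 1 3 -0.3 0 0 0 0; 1 4 -0.4 0 0 0 0; 1 4 -0.4 0 0 0 0; 1 4 -0.4 0 0 0 0"
}}

```text
clock: 28.03
eef_pos: [467.2, -139.1, 169.1]
tool_rot: [3.141, 0.0, 1.78]
force: [0.5, -0.1, 0.2]
width: 85.3
gripper_force: 0.0
```

Emit:
{"method": "move_arm", "body": {
  "targets": "1 4 -0.4 0 0 0 0; 1 3.5 -0.3 0 0 0 0; 1 2.78 -0.12 0 0 0 0; 1 0 0 0 0 0 0; 1 0 0 0 0 0 0"
}}

```text
clock: 28.45
eef_pos: [438.3, -39.9, 168.9]
tool_rot: [3.141, -0.0, 1.785]
force: [-0.2, -0.6, 0.5]
width: 85.6
gripper_force: 0.0
```

```bash
python3 -c "
from h import *
go(438.4,-41.6,50)
i=cams.get_image('top');crop(i,300,145,120,100,6,'t8')"
```

```text
at [438.3 -39.9 168.9] dx -0.17 dy -0.02 cm dz 11.89
```

View pics/t8.png

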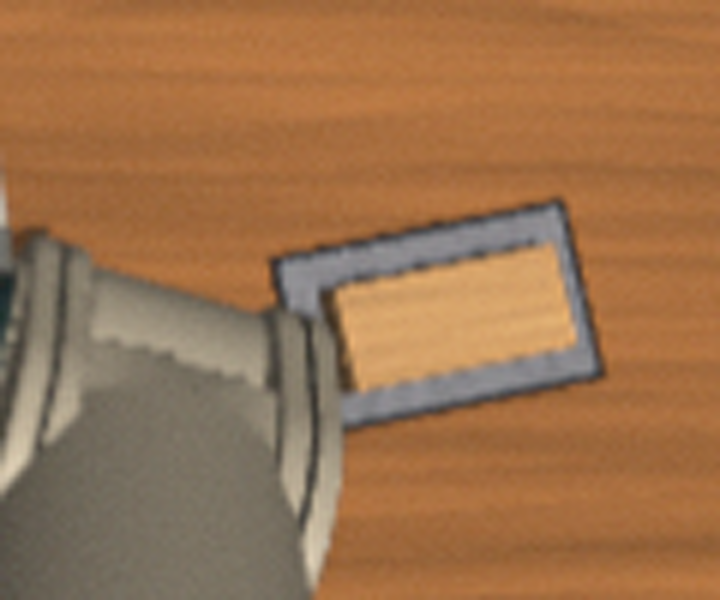

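The block lies flat along the mat, with corners about (333,290), (553,242), (578,345) and (356,390). Next I compute its centre, then lower onto red.

```bash
python3 -c "
from h import *
i=cams.get_image('top')
c=world(i,un([(333,290),(553,242),(578,345),(356,390)],300,145,6),33);print(c.round(1),c.mean(0));go(438.4,-41.6,50)"
```

```text
[[ 524.3 -224.5   33. ]
 [ 548.2 -330.7   33. ]
 [ 499.5 -341.4   33. ]
 [ 477.6 -234.5   33. ]] [ 512.38606955 -282.75417162   33.        ]
at [439.  -42.4 169. ] dx 0.09 dy -0.05 cm dz 11.90
```

Emit:
{"method": "move_arm", "body": {
  "targets": "1 0 0 3.5 0 0 0; 1 0 0 3.5 0 0 0; 1 0 0 3 0 0 0; 1 0 0 1.5 0 0 0; 1 0 0 0.4 0 0 0"
}}

```text
clock: 28.97
eef_pos: [437.3, -43.3, 47.3]
tool_rot: [-3.137, -0.001, 1.778]
force: [0.3, -0.5, -0.0]
width: 85.9
gripper_force: 0.0
```

Emit:
{"method": "move_arm", "body": {
  "targets": "1 0 0 0 0 0 0; 1 0 0 0 0 0 0; 1 0 0 0 0 0 0; -1 0 0 0 0 0 0; -1 0 0 0 0 0 0"
}}

```text
clock: 29.38
eef_pos: [439.2, -41.6, 50.8]
tool_rot: [3.14, 0.001, 1.781]
force: [-0.8, 0.7, -0.3]
width: 63.3
gripper_force: 0.0
```

Emit:
{"method": "move_arm", "body": {
  "targets": "-1 0 0 0 0 0 0; -1 0 0 0 0 0 0; -1 0 0 0 0 0 0; -1 0 0 0 0 0 0; -1 0 0 0 0 0 0"
}}

```text
clock: 29.8
eef_pos: [438.9, -41.5, 50.6]
tool_rot: [3.14, 0.0, 1.781]
force: [-1.5, -0.1, 7.1]
width: 44.8
gripper_force: 60.1
```

```bash
python3 -c "
from h import *
go(473.7,368.0,58.5)"
```

```text
at [438.9 -41.5  50.6] dx 39.32 dy 11.95 cm dz -0.79
```

Emit:
{"method": "move_arm", "body": {
  "targets": "-1 0 0 -2 0 0 0; -1 0 0 -3 0 0 0; -1 0 0 -4 0 0 0; -1 0 0 -3 0 0 0; -1 2.5 0.8 0 0 0 0"
}}

```text
clock: 30.22
eef_pos: [444.1, -20.2, 175.0]
tool_rot: [3.132, 0.005, 1.773]
force: [1.5, 0.0, -2.0]
width: 44.6
gripper_force: 61.8
```

Emit:
{"method": "move_arm", "body": {
  "targets": "-1 3.9 1.15 0 0 0 0; -1 3.9 1.15 0 0 0 0; -1 3.9 1.15 0 0 0 0; -1 3.9 1.15 0 0 0 0; -1 3.9 1.15 0 0 0 0"
}}

```text
clock: 30.63
eef_pos: [455.9, 189.3, 170.0]
tool_rot: [-3.141, -0.0, 1.781]
force: [1.9, -0.8, -2.6]
width: 44.8
gripper_force: 61.8
```

Emit:
{"method": "move_arm", "body": {
  "targets": "-1 3.9 1.15 0 0 0 0; -1 3.9 1.15 0 0 0 0; -1 3.9 1.15 0 0 0 0; -1 3 1 0 0 0 0; -1 1.8 0.6 0 0 0 0"
}}

```text
clock: 31.05
eef_pos: [470.1, 364.6, 169.4]
tool_rot: [3.142, -0.002, 1.786]
force: [0.2, -0.8, -1.7]
width: 44.8
gripper_force: 61.8
```

Emit:
{"method": "move_arm", "body": {
  "targets": "-1 0.83 0.36 0 0 0 0; -1 0 0 0 0 0 0; -1 0 0 3 0 0 0; -1 0 0 3 0 0 0; -1 0 0 2 0 0 0"
}}

```text
clock: 31.47
eef_pos: [472.6, 364.6, 88.0]
tool_rot: [-3.139, 0.003, 1.778]
force: [0.3, -0.3, -2.3]
width: 44.9
gripper_force: 61.8
```

Emit:
{"method": "move_arm", "body": {
  "targets": "-1 0 0 0 0 0 0; -1 0 0 0 0 0 0; -1 0 0 0 0 0 0; -1 0 0 0 0 0 0; -1 0 0 0 0 0 0"
}}

```text
clock: 31.88
eef_pos: [474.4, 368.3, 91.5]
tool_rot: [3.139, -0.001, 1.781]
force: [0.8, -0.2, -0.6]
width: 45.0
gripper_force: 61.8
```

```bash
python3 -c "
from h import *
go(473.7,368.0,58.5)
i=cams.get_image('side');crop(i,130,110,140,120,5,'s9')"
```

```text
at [474.4 368.3  91.5] dx -0.01 dy -0.07 cm dz 3.30
```

View pics/s9.png

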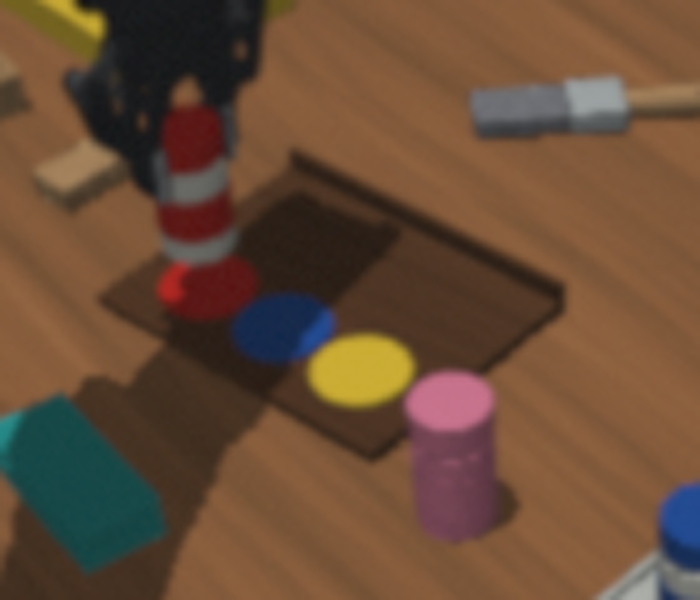

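Red hangs upright above its coaster, whose centre is at about (208,288). Lowering.

Emit:
{"method": "move_arm", "body": {
  "targets": "-1 0 -0.05 1.5 0 0 0; -1 0 0 1 0 0 0; -1 0 0 0.4 0 0 0; -1 0 0 0.1 0 0 0; -1 0 0 0.1 0 0 0"
}}

```text
clock: 32.35
eef_pos: [472.9, 367.9, 58.7]
tool_rot: [-3.141, 0.0, 1.781]
force: [0.5, 0.1, 1.4]
width: 44.7
gripper_force: 61.8
```

Emit:
{"method": "move_arm", "body": {
  "targets": "-1 0 0 0.1 0 0 0; -1 0 0 0.1 0 0 0; -1 0 0 0 0 0 0; -1 0 0 0 0 0 0; -1 0 0 0 0 0 0"
}}

```text
clock: 32.77
eef_pos: [473.0, 367.9, 58.7]
tool_rot: [3.141, -0.001, 1.781]
force: [-2.7, -1.3, 9.4]
width: 44.6
gripper_force: 63.3
```

Emit:
{"method": "move_arm", "body": {
  "targets": "-0.6 0 0 0 0 0 0; 0 0 0 0 0 0 0; 1 0 0 0 0 0 0; 1 0 0 0 0 0 0; 1 0 0 0 0 0 0"
}}

```text
clock: 33.18
eef_pos: [473.3, 368.2, 57.2]
tool_rot: [3.141, -0.0, 1.781]
force: [-0.3, 0.2, 0.2]
width: 79.0
gripper_force: 0.0
```

Emit:
{"method": "move_arm", "body": {
  "targets": "1 0 0 0 0 0 0; 1 0 0 -2 0 0 0; 1 0 0 -3 0 0 0; 1 0 0 -4 0 0 0; 1 0 0 -2.5 0 0 0"
}}

```text
clock: 33.6
eef_pos: [474.0, 368.3, 174.6]
tool_rot: [3.139, -0.001, 1.781]
force: [0.7, 1.1, -0.6]
width: 85.4
gripper_force: 0.0
```

Emit:
{"method": "move_arm", "body": {
  "targets": "1 -3 -0.3 0 0 0 0; 1 -4 -0.35 0 0 0 0; 1 -4 -0.35 0 0 0 0; 1 -4 -0.35 0 0 0 0; 1 -4 -0.35 0 0 0 0"
}}

```text
clock: 34.02
eef_pos: [495.9, 177.0, 171.9]
tool_rot: [3.141, 0.0, 1.782]
force: [0.1, 0.1, -0.5]
width: 85.2
gripper_force: 0.0
```

Emit:
{"method": "move_arm", "body": {
  "targets": "1 -4 -0.35 0 0 0 0; 1 -4 -0.35 0 0 0 0; 1 -4 -0.35 0 0 0 0; 1 -4 -0.35 0 0 0 0; 1 -3 -0.25 0 0 0 0"
}}

```text
clock: 34.43
eef_pos: [519.5, -14.8, 172.0]
tool_rot: [3.141, 0.002, 1.778]
force: [1.2, -0.5, -0.2]
width: 85.5
gripper_force: 0.0
```

Emit:
{"method": "move_arm", "body": {
  "targets": "1 -1.87 -0.15 0 0 0 0; 1 0 0 0 0 0 0; 1 0 0 0 0 0 0; 1 0 0 0 0 0 0; 1 0 0 0 0 0 0"
}}

```text
clock: 34.85
eef_pos: [521.7, -27.6, 171.6]
tool_rot: [-3.141, -0.001, 1.783]
force: [-0.2, 0.7, 0.3]
width: 85.4
gripper_force: 0.0
```

```bash
python3 - <<'E'
from h import *
go(522.2,-29.4,50.5)
i=cams.get_image("top");h=cv2.cvtColor(i["color"],cv2.COLOR_RGB2HSV)
m=cv2.inRange(h,(0,200,150),(6,255,255))|cv2.inRange(h,(174,200,150),(180,255,255));m[:,:120]=0;m[:,160:]=0;m[:180]=0;m[235:]=0
v,u=np.nonzero(m);print(len(u),u.min(),u.max(),v.min(),v.max())
crop(i,115,145,100,92,6,"t10")
E
```

```text
at [521.7 -27.6 171.6] dx -0.19 dy 0.01 cm dz 12.11
284 128 154 200 220
```

View pics/t10.png

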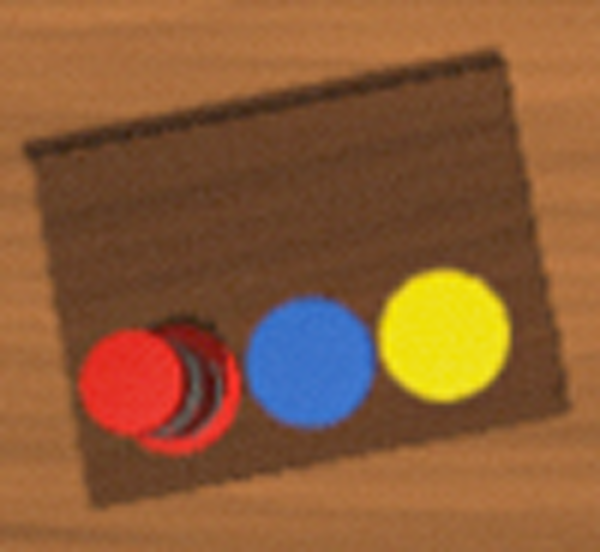

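Red is back on its coaster, with the cap at (131,382) compared with (130,380) at the start. Now blue.

Emit:
{"method": "move_arm", "body": {
  "targets": "1 0 0 3.5 0 0 0; 1 0 0 3.5 0 0 0; 1 0 0 3 0 0 0; 1 0 0 1.6 0 0 0; 1 0 0 0.5 0 0 0"
}}

```text
clock: 35.32
eef_pos: [519.8, -27.8, 48.1]
tool_rot: [-3.137, -0.002, 1.783]
force: [-0.3, -0.4, 0.2]
width: 85.3
gripper_force: 0.0
```

Emit:
{"method": "move_arm", "body": {
  "targets": "1 0 0 0 0 0 0; 1 0 0 0 0 0 0; 1 0 0 0 0 0 0; -1 0 0 0 0 0 0; -1 0 0 0 0 0 0"
}}

```text
clock: 35.73
eef_pos: [522.7, -29.2, 51.9]
tool_rot: [3.139, 0.0, 1.781]
force: [0.3, -0.5, -0.3]
width: 64.0
gripper_force: 0.0
```

Emit:
{"method": "move_arm", "body": {
  "targets": "-1 0 0 0 0 0 0; -1 0 0 0 0 0 0; -1 0 0 0 0 0 0; -1 0 0 0 0 0 0; -1 0 0 0 0 0 0"
}}

```text
clock: 36.15
eef_pos: [522.5, -29.3, 51.6]
tool_rot: [3.14, 0.0, 1.781]
force: [-0.1, 0.9, 5.8]
width: 44.8
gripper_force: 60.2
```

```bash
python3 -c "
from h import *
go(487.8,306.3,58.5)
i=cams.get_image('top');print(world(i,un([(311,363),(444,335)],115,145,6),13))"
```

```text
at [522.5 -29.3  51.6] dx 33.54 dy 3.60 cm dz -0.69
[[485.99108982 305.56062679  13.        ]
 [499.91293657 243.38925514  13.        ]]
```

Emit:
{"method": "move_arm", "body": {
  "targets": "-1 0 0 -2 0 0 0; -1 0 0 -3 0 0 0; -1 0 0 -4 0 0 0; -1 0 0 -3 0 0 0; -1 2 0.2 0 0 0 0"
}}

```text
clock: 36.62
eef_pos: [523.8, -14.3, 176.8]
tool_rot: [3.13, 0.006, 1.774]
force: [1.3, -0.9, -1.2]
width: 44.6
gripper_force: 61.7
```

Emit:
{"method": "move_arm", "body": {
  "targets": "-1 4 0.45 0 0 0 0; -1 4 0.45 0 0 0 0; -1 4 0.45 0 0 0 0; -1 4 0.45 0 0 0 0; -1 4 0.45 0 0 0 0"
}}

```text
clock: 37.03
eef_pos: [499.1, 192.7, 170.9]
tool_rot: [-3.141, -0.0, 1.781]
force: [1.1, -0.3, -1.4]
width: 44.8
gripper_force: 61.7
```

Emit:
{"method": "move_arm", "body": {
  "targets": "-1 4 0.45 0 0 0 0; -1 3.5 0.35 0 0 0 0; -1 2.5 0.2 0 0 0 0; -1 1.5 0.1 0 0 0 0; -1 0 0 0 0 0 0"
}}

```text
clock: 37.45
eef_pos: [485.1, 310.0, 170.4]
tool_rot: [-3.141, -0.002, 1.787]
force: [-0.2, 0.2, -1.6]
width: 44.5
gripper_force: 61.7
```

Emit:
{"method": "move_arm", "body": {
  "targets": "-1 0 0 0 0 0 0; -1 0 0 3 0 0 0; -1 0 0 3 0 0 0; -1 0 0 2 0 0 0; -1 0 0 0 0 0 0"
}}

```text
clock: 37.87
eef_pos: [484.8, 301.0, 87.3]
tool_rot: [-3.134, 0.004, 1.777]
force: [-0.5, -0.4, -1.1]
width: 44.8
gripper_force: 61.6
```

Emit:
{"method": "move_arm", "body": {
  "targets": "-1 0 0 0 0 0 0; -1 0 0 0 0 0 0; -1 0 0 0 0 0 0; -1 0 0 0 0 0 0; -1 0 0 0 0 0 0"
}}

```text
clock: 38.28
eef_pos: [487.3, 306.0, 92.0]
tool_rot: [3.14, -0.001, 1.781]
force: [-0.2, -0.2, -0.7]
width: 44.7
gripper_force: 61.6
```

```bash
python3 -c "
from h import *
go(487.8,306.3,59)"
```

```text
at [487.3 306.   92. ] dx 0.02 dy 0.05 cm dz 3.30
```

Emit:
{"method": "move_arm", "body": {
  "targets": "-1 0 0 1.5 0 0 0; -1 0 0 1 0 0 0; -1 0 0 0.4 0 0 0; -1 0 0 0.1 0 0 0; -1 0 0 0.1 0 0 0"
}}

```text
clock: 38.7
eef_pos: [486.6, 305.6, 59.7]
tool_rot: [-3.141, 0.0, 1.781]
force: [-1.1, -0.2, 4.4]
width: 44.6
gripper_force: 62.0
```

Emit:
{"method": "move_arm", "body": {
  "targets": "-1 0 0 0.1 0 0 0; -1 0 0 0.1 0 0 0; -1 0 0 0 0 0 0; -1 0 0 0 0 0 0; -1 0 0 0 0 0 0"
}}

```text
clock: 39.12
eef_pos: [486.6, 305.7, 59.6]
tool_rot: [-3.142, -0.001, 1.781]
force: [-3.0, -1.9, 11.1]
width: 44.5
gripper_force: 62.9
```

Emit:
{"method": "move_arm", "body": {
  "targets": "-0.6 0 0 0 0 0 0; 0 0 0 0 0 0 0; 1 0 0 0 0 0 0; 1 0 0 0 0 0 0; 1 0 0 0 0 0 0"
}}

```text
clock: 39.53
eef_pos: [487.0, 306.0, 58.1]
tool_rot: [3.141, -0.0, 1.781]
force: [1.1, 0.4, -0.4]
width: 78.7
gripper_force: 0.0
```

Emit:
{"method": "move_arm", "body": {
  "targets": "1 0 0 0 0 0 0; 1 0 0 -2 0 0 0; 1 0 0 -3 0 0 0; 1 0 0 -4 0 0 0; 1 0 0 -2.5 0 0 0"
}}

```text
clock: 39.95
eef_pos: [487.7, 305.9, 175.5]
tool_rot: [3.139, -0.001, 1.781]
force: [1.6, 0.8, 0.7]
width: 85.3
gripper_force: 0.0
```

Emit:
{"method": "move_arm", "body": {
  "targets": "1 -3 0.4 0 0 0 0; 1 -4 0.6 0 0 0 0; 1 -4 0.6 0 0 0 0; 1 -4 0.6 0 0 0 0; 1 -4 0.6 0 0 0 0"
}}

```text
clock: 40.37
eef_pos: [554.1, 124.2, 172.9]
tool_rot: [3.141, 0.0, 1.782]
force: [-0.5, -0.8, -0.3]
width: 85.3
gripper_force: 0.0
```

Emit:
{"method": "move_arm", "body": {
  "targets": "1 -4 0.6 0 0 0 0; 1 -4 0.6 0 0 0 0; 1 -4 0.6 0 0 0 0; 1 -3.1 0.35 0 0 0 0; 1 0 0 0 0 0 0"
}}

```text
clock: 40.78
eef_pos: [607.9, -27.8, 173.3]
tool_rot: [3.14, 0.007, 1.77]
force: [1.1, -0.9, 0.9]
width: 85.1
gripper_force: 0.0
```

Emit:
{"method": "move_arm", "body": {
  "targets": "1 0 0 0 0 0 0; 1 0 0 0 0 0 0; 1 0 0 0 0 0 0; 1 0 0 0 0 0 0; 1 0 0 0 0 0 0"
}}

```text
clock: 41.2
eef_pos: [606.0, -15.7, 172.8]
tool_rot: [-3.141, -0.001, 1.783]
force: [0.1, -0.4, 0.3]
width: 85.1
gripper_force: 0.0
```

```bash
python3 -c "
from h import *
go(607,-16.8,50.5)"
```

```text
at [606.  -15.7 172.8] dx -0.13 dy 0.07 cm dz 12.23
```

Emit:
{"method": "move_arm", "body": {
  "targets": "1 0 0 3.5 0 0 0; 1 0 0 3.5 0 0 0; 1 0 0 3 0 0 0; 1 0 0 1.7 0 0 0; 1 0 0 0.5 0 0 0"
}}

```text
clock: 41.62
eef_pos: [603.7, -16.2, 47.6]
tool_rot: [-3.136, -0.002, 1.782]
force: [-0.0, 0.4, 0.0]
width: 85.3
gripper_force: 0.0
```

Emit:
{"method": "move_arm", "body": {
  "targets": "1 0 0 0 0 0 0; 1 0 0 0 0 0 0; 1 0 0 0 0 0 0; -1 0 0 0 0 0 0; -1 0 0 0 0 0 0"
}}

```text
clock: 42.03
eef_pos: [607.1, -17.4, 52.1]
tool_rot: [3.139, 0.0, 1.781]
force: [-0.2, -0.2, 0.5]
width: 63.9
gripper_force: 0.0
```

Emit:
{"method": "move_arm", "body": {
  "targets": "-1 0 0 0 0 0 0; -1 0 0 0 0 0 0; -1 0 0 0 0 0 0; -1 0 0 0 0 0 0; -1 0 0 0 0 0 0"
}}

```text
clock: 42.45
eef_pos: [606.8, -17.4, 51.8]
tool_rot: [3.14, 0.0, 1.781]
force: [-1.1, 0.1, 6.9]
width: 44.9
gripper_force: 60.4
```

```bash
python3 -c "
from h import *
go(500.8,243,58.5)
i=cams.get_image('top');crop(i,115,145,100,92,6,'t11')"
```

```text
at [606.8 -17.4  51.8] dx 27.68 dy -4.93 cm dz -0.67
```

View pics/t11.png

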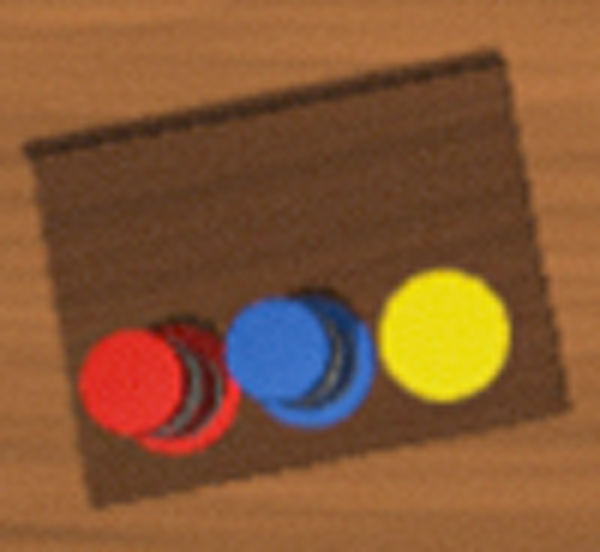

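Blue is back on its coaster (cap at 277,350, within about 3 mm of its start). Carrying yellow home.

Emit:
{"method": "move_arm", "body": {
  "targets": "-1 0 0 -2 0 0 0; -1 0 0 -3 0 0 0; -1 0 0 -4 0 0 0; -1 0 0 -3 0 0 0; -1 2.2 -0.4 0 0 0 0"
}}

```text
clock: 42.92
eef_pos: [603.3, -3.0, 177.5]
tool_rot: [3.129, 0.007, 1.774]
force: [1.6, -1.4, -0.7]
width: 44.9
gripper_force: 62.0
```

Emit:
{"method": "move_arm", "body": {
  "targets": "-1 4 -0.7 0 0 0 0; -1 4 -0.7 0 0 0 0; -1 4 -0.7 0 0 0 0; -1 4 -0.7 0 0 0 0; -1 4 -0.7 0 0 0 0"
}}

```text
clock: 43.33
eef_pos: [520.4, 193.0, 170.6]
tool_rot: [-3.141, -0.0, 1.781]
force: [0.9, 0.5, -2.0]
width: 44.8
gripper_force: 61.9
```

Emit:
{"method": "move_arm", "body": {
  "targets": "-1 3 -0.5 0 0 0 0; -1 1.7 -0.3 0 0 0 0; -1 0.78 -0.23 0 0 0 0; -1 0 0 0 0 0 0; -1 0 0 0 0 0 0"
}}

```text
clock: 43.75
eef_pos: [500.5, 241.7, 170.7]
tool_rot: [-3.142, 0.001, 1.78]
force: [0.7, -0.5, -2.5]
width: 44.7
gripper_force: 61.9
```

Emit:
{"method": "move_arm", "body": {
  "targets": "-1 0 0 3 0 0 0; -1 0 0 3 0 0 0; -1 0 0 2 0 0 0; -1 0 0 0 0 0 0; -1 0 0 0 0 0 0"
}}

```text
clock: 44.17
eef_pos: [500.8, 240.3, 90.3]
tool_rot: [-3.14, 0.002, 1.777]
force: [0.4, -0.4, -1.5]
width: 45.0
gripper_force: 61.9
```

Emit:
{"method": "move_arm", "body": {
  "targets": "-1 0 0 0 0 0 0; -1 0 0 0 0 0 0; -1 0 0 0 0 0 0; -1 0 0 0 0 0 0; -1 0 0 0 0 0 0"
}}

```text
clock: 44.58
eef_pos: [500.6, 243.2, 91.6]
tool_rot: [3.14, -0.0, 1.781]
force: [0.1, -0.1, -2.6]
width: 45.0
gripper_force: 61.9
```

```bash
python3 -c "
from h import *
go(500.8,243,59)"
```

```text
at [500.6 243.2  91.6] dx -0.03 dy 0.01 cm dz 3.26
```

Emit:
{"method": "move_arm", "body": {
  "targets": "-1 0 0 1.5 0 0 0; -1 0 0 1 0 0 0; -1 0 0 0.3 0 0 0; -1 0 0 0.1 0 0 0; -1 0 0 0.1 0 0 0"
}}

```text
clock: 45.0
eef_pos: [500.2, 242.9, 60.7]
tool_rot: [-3.141, 0.0, 1.781]
force: [0.6, -0.1, -1.3]
width: 45.0
gripper_force: 61.9
```

Emit:
{"method": "move_arm", "body": {
  "targets": "-1 0 0 0.1 0 0 0; -1 0 0 0.1 0 0 0; -1 0 0 0 0 0 0; -1 0 0 0 0 0 0; -1 0 0 0 0 0 0"
}}

```text
clock: 45.42
eef_pos: [500.6, 243.1, 59.8]
tool_rot: [3.141, -0.001, 1.781]
force: [-0.6, 0.1, 6.1]
width: 44.7
gripper_force: 62.5
```

Contact. Release, retreat and check.

Emit:
{"method": "move_arm", "body": {
  "targets": "-0.6 0 0 0 0 0 0; 0 0 0 0 0 0 0; 1 0 0 0 0 0 0; 1 0 0 0 0 0 0; 1 0 0 0 0 0 0"
}}

```text
clock: 45.83
eef_pos: [500.5, 243.1, 58.9]
tool_rot: [3.141, -0.0, 1.781]
force: [0.4, -0.1, -0.1]
width: 78.9
gripper_force: 0.0
```

Emit:
{"method": "move_arm", "body": {
  "targets": "1 0 0 0 0 0 0; 1 0 0 -2 0 0 0; 1 0 0 -3 0 0 0; 1 0 0 -4 0 0 0; 1 0 0 -4 0 0 0"
}}

```text
clock: 46.25
eef_pos: [499.5, 242.5, 189.5]
tool_rot: [-3.139, 0.001, 1.781]
force: [0.1, 0.9, -0.2]
width: 85.3
gripper_force: 0.0
```

Emit:
{"method": "move_arm", "body": {
  "targets": "1 -3 0 -1 0 0 0; 1 -4 0 0 0 0 0; 1 -4 0 0 0 0 0; 1 -3 0 0 0 0 0; 1 0 0 0 0 0 0"
}}

```text
clock: 46.67
eef_pos: [530.9, 97.5, 199.6]
tool_rot: [3.14, 0.005, 1.77]
force: [0.4, -0.3, -0.1]
width: 85.1
gripper_force: 0.0
```

Emit:
{"method": "move_arm", "body": {
  "targets": "1 0 0 0 0 0 0; 1 0 0 0 0 0 0; 1 0 0 0 0 0 0; 1 0 0 0 0 0 0; 1 0 0 0 0 0 0"
}}

```text
clock: 47.08
eef_pos: [529.2, 107.4, 198.6]
tool_rot: [-3.141, -0.0, 1.783]
force: [-0.2, -0.6, 0.4]
width: 85.6
gripper_force: 0.0
```

```bash
python3 -c "
from h import *
i=cams.get_image('top');crop(i,115,130,300,115,2.6,'t12')"
```

```text
(no output)
```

View pics/t12.png

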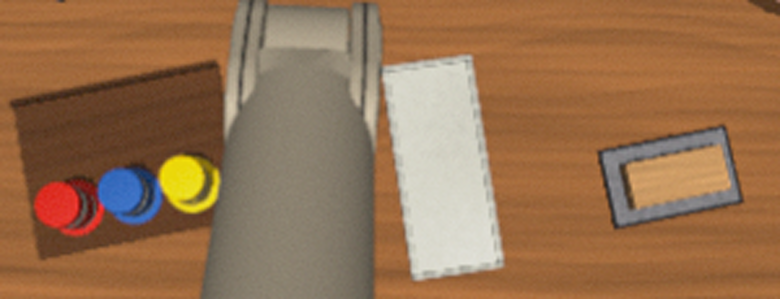

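All three jars stand on their own coasters: red at (58,205), blue (121,193), yellow (183,183). The block lies centred on the mat at (678,178) and the arm is clear of everything. Handing in.

```bash
python3 -c "
from cell import order
print(order.finish_job())"
```

```text
the job is handed in; nothing more can be done
None
```

The job is handed in at about 47 s of the 144 s allowed: all three jars stand upright on their own coasters (within about 3 mm of where they started), the block lies flat about 3 mm off the mat's centre, and the egg was left alone; no verdict was returned.

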